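Load the cutter magazine of a key machine

ROBOT

A 6-joint arm with a two-finger parallel gripper is mounted at the origin on the work surface. World frame = base frame: x ahead of the robot, y to its left, z up, the work surface at z = 0. Lengths are in m, angles in rad, forces in N, time in s.
With the tool pointing down it reaches from about 0.25 to 0.775 m from the base axis. Payload 4 kg.
Tool frame: the origin (TCP) lies at the centre of the arm's flange, where the gripper is bolted on; the fingertips stand 199 mm ahead of it and the grasp point (between the pads) lies 180 mm ahead of it (robot.tcp_to_tips is the z of the fingertips in the tool frame, in m); z points along the fingers, y is the line along which they close (so a half turn about z gives the same grasp; the last joint's range is limited). The gripper opens to 94 mm and grips with 3 to 60 N. Pads are 16 mm wide; open, the fingers measure 119 mm over their backs; the gripper's body (75 mm by 177 mm) begins 78 mm behind the grasp point.
Start: joints at [1.021, 0.087, 1.371, -0, 1.684, -0.103], TCP at [0.238, 0.496, 0.405] pointing down, gripper open.
Joint ranges: [-3.1, 3.1], [-0.76, 2.03], [0.27, 2.55], [-1.08, 4.22], [0.17, 2.65], [-2.57, 2.57]. Speed limits (rad/s): [2.79, 2.79, 3.14, 3.14, 3.14, 3.14].

INTERFACE

Orientations are given as [roll, pitch, yaw] about the fixed x, y, z axes, in that order (R = Rz(yaw) Ry(pitch) Rx(roll)).
In Python, from bench import robot gives the robot as it stands.
- The arm moves only by the tool play_rows, never from a script. Its arguments are lists of equal length, an entry for each row: "translation": the shift along the tool's x, y, z scaled (see below), a list of three; "twist": the turn, a rotation vector about the tool's x, y, z scaled (see below), a list of three; "gripper": the opening, from -1 (shut) to 1 (fully open). A call has 1 to 8 rows; each row shifts and turns the commanded pose from where the row before left it, along the tool's axes as they then stand; what a row does not reach is not made up. The controller multiplies each number of a shift by 0.04 m and each number of a turn by 0.1 rad. A row lasts 1/10 s, in which the tool goes at most 50 mm and 8.59 degrees, less where a joint would pass 70% of its speed; a pose out of reach is approached as far as the arm can. A call with a number of a shift or a turn outside -1 to 1 is refused whole. A call with a gripper value outside its range is refused whole. The fingers move at their own pace and stop on an object; the grip force is fixed at half the most. Time passes only in rows, so rows that do not move let the fingers close. It gives the time, the measured TCP pose, the force, the opening and the grip force at its end, in the units of the state.
- robot.get_obs(): the state, without advancing time (a new reading comes with each control period).
- robot.snapshot(name): name is "scene" or "top"; returns the picture (420x560x3 uint8, red, green, blue); there is no depth.
- robot.camera_model(name): a dict with "camera_matrix" (3x3 intrinsics, pixels), "rvec" (rotation vector, rad) and "tvec" (3), from world to camera coordinates, as OpenCV has them. Camera axes: x right, y down, z forward; pixel columns grow to the right and rows downward; lengths in m; the calibration is good to about 2 mm. A picture is of the moment at which its call begins. camera_model takes no time and is no camera call.
- robot.close_job(): hands the job in; it is judged then, once.
Trained networks look in the newest picture that a camera, given by its name, has taken for a name from the list of things; names that differ only in an ending like _2 or _b are one class to them, and where a whole thing is asked for, a point or a joint stands for the part that bears it (a point fixed in the world has none). Each returns a list of dicts, best first, with "score" (0 to 1); they miss things now and then, are a little off and sometimes report something else, mostly with a low value. They report only what shows in the picture. A call takes as long as a camera call. They do not tell look-alikes from the thing itself.
- robot.recognise(name, camera): "centre" ([x, y, z] in m, in world coordinates, good to about 4 mm: the middle of the surface that is visible of it).
- robot.spot_point(name, camera): "centre" ([x, y, z] in m, in world coordinates, good to about 4 mm: a listed point, or the origin of a listed thing).
The state is a dict: "time": time; "joint_positions": joint angles; "qvel": joint speeds; "joint_torque": joint torques, N m; "tool_pos": TCP position; "ee_rot": TCP orientation; "wrist_force": force on the tool from outside, world axes, zero at the start; "wrist_torque": the same for the moment, N m; "width": finger opening in m; "finger_force": force on a finger pad.
Only numpy, scipy, OpenCV 4.12 (cv2) and the standard library are available. Lean on these libraries where they do the work, as an engineer would, in place of code of your own. Each camera call takes 0.05 s, during which the arm holds its last target. There are 200 camera calls.

TASK

Press the red tab so the latch nose tips up, lift the clear guard off its pins and lay it flat on the dark mat. Then load each cutter cartridge on the bench into the socket of its own colour, turned so that its flat matches and it drops fully home. Finally set the guard back down on both pins, press the latch nose down flat to lock it, and leave the carton, bottle and screwdriver alone.

Things in the scene. Friction and masses are not known exactly. Their poses are not given: they have to be found in the camera images.
- magazine: cutter magazine, fixed: aluminium base 110 x 380 x 8 mm. Origin on the bench midway between its two guard posts, y along the row of sockets, z up; base reaches from y -215 to +165 mm. Posts at y -140 and +140 mm, 22 mm thick, shoulder 60 mm above the bench, on it a pointed pin 9 mm thick, 13 mm high. Latch between two cheeks, 76 mm high, at its -y end
- latch_pivot (a point): the latch's hinge axis, along the magazine's x: at the magazine's y -195 mm, 67.5 mm above the bench
- guard_seat (a point): point midway between the two post shoulders, 60 mm above the bench: the seated guard has its origin here and its y axis along the magazine's y (either way round)
- socket_red: red D-shaped socket, fixed on the magazine's base: open cup 78 mm across, walls 14 mm high. Origin on its inner floor, on its axis (8 mm above the bench), z up. Bore 32.5 mm in radius, with its flat 21.5 mm from the axis on the -x side of its own frame (white stripe on that wall). Each socket is turned its own way
- socket_blue: blue D-shaped socket, fixed on the magazine's base: open cup 78 mm across, walls 14 mm high. Origin on its inner floor, on its axis (8 mm above the bench), z up. Bore 32.5 mm in radius, with its flat 21.5 mm from the axis on the -x side of its own frame (white stripe on that wall). Each socket is turned its own way
- socket_yellow: yellow D-shaped socket, fixed on the magazine's base: open cup 78 mm across, walls 14 mm high. Origin on its inner floor, on its axis (8 mm above the bench), z up. Bore 32.5 mm in radius, with its flat 21.5 mm from the axis on the -x side of its own frame (white stripe on that wall). Each socket is turned its own way
- cart_red: red cutter cartridge, loose, about 0.16 kg, maybe absent (None from the start): D-shaped disc 62 mm across, 16 mm thick, flat 20 mm from its axis on its -x side (white stripe), foot chamfered 3 mm. Black grip bar on top, centred, 14 mm wide (its x), 40 long (its y), 30 high. Origin: centre of underside, z up. Home, its frame matches that of its socket, 1.5 mm play all round
- cart_blue: blue cutter cartridge, loose, about 0.16 kg, maybe absent (None from the start): D-shaped disc 62 mm across, 16 mm thick, flat 20 mm from its axis on its -x side (white stripe), foot chamfered 3 mm. Black grip bar on top, centred, 14 mm wide (its x), 40 long (its y), 30 high. Origin: centre of underside, z up. Home, its frame matches that of its socket, 1.5 mm play all round
- cart_yellow: yellow cutter cartridge, loose, about 0.16 kg, maybe absent (None from the start): D-shaped disc 62 mm across, 16 mm thick, flat 20 mm from its axis on its -x side (white stripe), foot chamfered 3 mm. Black grip bar on top, centred, 14 mm wide (its x), 40 long (its y), 30 high. Origin: centre of underside, z up. Home, its frame matches that of its socket, 1.5 mm play all round
- guard: clear guard plate with yellow edges, loose, 0.22 kg, 90 x 316 x 6 mm, long along its y. Origin: centre of its underside, z up. Two 15 mm square holes at y -140 and +140 mm take the pins. Black grip bar on top, centred, 14 mm wide (x), 70 long (y), 32 high. Starts on the posts; the latch nose overlaps its end by 8 mm. Same either way round
- mat: dark parking mat for the guard, fixed on the bench in front of the magazine, 120 x 350 x 3 mm, long side along its y. Origin at the centre of its underside (top 3 mm above it)
- latch (a joint): seesaw latch at the magazine's -y end, rad: 0 = nose down flat over the guard's end (guard locked), 0.85 = nose tipped fully up (guard free). Stiff hinge along the magazine's x: stays where it is left; about 3 N on the tab tips it. Starts at 0 to 0.05
- latch_tab (a point): top of the red tab at the outer, raised end of the latch, the place to press down: 50 mm from the pivot towards the magazine's -y. It goes from about 98 mm above the bench at 0 to about 51 mm at 0.85, moving nearly straight down
- latch_nose (a point): top of the nose tip (red band), the latch's other end: 45 mm from the pivot towards +y, 75.5 mm above the bench at 0; at 0.85 about 107 mm above the bench and only 24 mm from the pivot. Pressing straight down on the arm 25 mm from the pivot brings it back to 0 (arm 24 mm wide, 8 mm thick)
- blank_box: bystander: cardboard carton of key blanks 90 x 60 x 45 mm, origin at the centre of its underside; leave it alone
- oil: bystander: yellow oil bottle 48 mm across, 120 mm high, origin at the centre of its underside; leave it alone
- driver: bystander: red-handled screwdriver lying on the bench; leave it alone
Things that resemble listed ones, but are neither listed nor needed, are in the scene too. Several things look just like the cart_red: the one meant starts farthest from the robot's base. Several things look just like the cart_blue: the one meant starts farthest from the robot's base.

How it is judged:
On the way, in this order (a step that is already met when the one before it is completed fails the run):
1. the latch is tipped open (0.7 rad or more) with the guard still lying on its posts (value of joint latch above 0.7 rad and horizontal distance between guard and guard_seat below 0.008 m and z of guard in the frame of guard_seat between -0.004 and 0.004 m and angle between guard's own z axis and vertical below 0.04 rad and angle between the y axis of guard and the y axis of magazine, either way round below 0.08 rad), for 0.2 s.
2. the guard lies flat on the mat (centre within 50 mm of the mat's) (horizontal distance between guard and mat below 0.05 m and height (world z) of guard below 0.007 m and angle between guard's own z axis and vertical below 0.05 rad and contact force between the fingers and guard below 0.5 N), for 0.3 s.
3. every cartridge present is fully home in the socket of its colour (horizontal distance between cart_red and socket_red below 0.005 m and z of cart_red in the frame of socket_red between -0.004 and 0.004 m and angle between each of cart_red, cart_blue, cart_yellow's own z axis and vertical below 0.08 rad and horizontal distance between cart_blue and socket_blue below 0.005 m and z of cart_blue in the frame of socket_blue between -0.004 and 0.004 m and horizontal distance between cart_yellow and socket_yellow below 0.005 m and z of cart_yellow in the frame of socket_yellow between -0.004 and 0.004 m), for 0.3 s.
4. the guard is down on both pins (horizontal distance between guard and guard_seat below 0.008 m and z of guard in the frame of guard_seat between -0.004 and 0.004 m and angle between guard's own z axis and vertical below 0.04 rad and angle between the y axis of guard and the y axis of magazine, either way round below 0.08 rad), for 0.3 s.
At the end, for the whole second after the job is handed in: Every cartridge present is in the socket of its colour, within 5 mm of its axis, upright and within 4 mm of the floor; the guard rests on both post shoulders (within 8 mm sideways, 4 mm in height, level, in line with the magazine); the latch reads under 0.1 rad; the guard is released and at rest (all of step 3 and all of step 4 and value of joint latch below 0.1 rad and linear speed of guard below 0.02 m/s and contact force between the fingers and guard below 0.3 N); the robot touches nothing.
It fails at once if the carton is pushed more than 30 mm (distance of blank_box from where it was at the start of the episode above 0.03 m).
It fails at once if the oil bottle is pushed more than 30 mm (distance of oil from where it was at the start of the episode above 0.03 m).
It fails at once if the screwdriver is pushed more than 30 mm (distance of driver from where it was at the start of the episode above 0.03 m).
Of cart_red, cart_blue, cart_yellow only 2 to 3 are there at a start; the rules pass over those that are not, and their reading is None.
At some moment in a run one of cart_red, cart_blue, cart_yellow may be knocked a few centimetres aside while the robot is not near it.
Once in a run the grip may slacken for a moment while it holds something.
It also fails if it takes over 210 s, if anything falls off the work surface, if the arm or the gripper's body presses on something with over 40 N, if the wrist force passes 120 N, or if a joint passes its speed limit or range.

## Working session

There is one attempt and no reset: what is moved stays moved. The work goes in short steps, Python scripts to look and compute and a tool call to move; the robot and the scene stay as the last step left them, time stands still between calls to the robot, and variables do not carry over. Pictures are saved under pics/ and viewed, at most 14 in all, crops included, and the job is handed in when it is done.

Besides the shell and the picture viewer there is one more tool, called after "Request:" by a JSON object that holds its "fn" and its "kwargs". play_rows: Moves the arm, as the interface text tells. Its arguments: {"type":"object","properties":{"translation":{"type":"array","items":{"type":"array","items":{"type":"number","minimum":-1,"maximum":1}}},"twist":{"type":"array","items":{"type":"array","items":{"type":"number","minimum":-1,"maximum":1}}},"gripper":{"type":"array","items":{"type":"number"}}},"required":["translation","twist","gripper"]}

```bash
ls; mkdir -p pics; python3 - <<'E'
from bench import robot
import cv2
for n in("scene","top"):
    im=robot.snapshot(n); cv2.imwrite(f"pics/{n}0.png",im[:,:,::-1])
    m=robot.camera_model(n); print(n,m)
    for t in ["magazine","socket_red","socket_blue","socket_yellow","cart_red","cart_blue","cart_yellow","guard","mat","latch_tab","latch_nose","guard_seat","latch_pivot","blank_box","oil","driver"]:
        try: print(t,[(r['score'].__round__(2),[round(float(v),3) for v in r['centre']]) for r in robot.spot_point(t,n)])
        except Exception as e: print(t,e)
print(robot.get_obs())
E
```

```text
pics
scene {'camera_matrix': array([[542.3841331 ,   0.        , 287.681156  ],
       [  0.        , 542.3841331 , 207.32743156],
       [  0.        ,   0.        ,   1.        ]]), 'rvec': array([ 1.94205977,  1.53828823, -0.6384385 ]), 'tvec': array([-0.15295798, -0.26911385,  1.75449499])}
magazine [(0.82, [0.606, 0.097, -0.004]), (0.26, [0.605, 0.097, 0.059])]
socket_red [(0.63, [0.607, 0.181, 0.008]), (0.4, [0.609, -0.049, 0.079])]
socket_blue [(0.81, [0.603, 0.095, 0.005]), (0.16, [0.607, -0.146, 0.095])]
socket_yellow [(0.58, [0.61, 0.015, 0.006])]
cart_red [(0.62, [0.438, -0.176, 0.001]), (0.6, [0.319, -0.214, 0.001]), (0.56, [0.25, -0.291, 0.002])]
cart_blue [(0.71, [0.305, -0.38, 0.0]), (0.66, [0.605, 0.182, 0.008]), (0.64, [0.467, -0.329, -0.004]), (0.55, [0.605, 0.092, 0.005])]
cart_yellow [(0.53, [0.363, 0.47, -0.005])]
guard [(0.57, [0.605, 0.101, 0.056])]
mat [(0.9, [0.44, 0.09, 0.001])]
latch_tab [(0.68, [0.611, -0.151, 0.093])]
latch_nose [(0.57, [0.61, -0.049, 0.08])]
guard_seat []
latch_pivot [(0.63, [0.44, 0.092, -0.002]), (0.6, [0.612, -0.095, 0.066])]
blank_bo
[... 1124 characters left out ...]
266, -0.002])]
{'time': 1.7, 'joint_positions': array([ 1.02091101e+00,  8.72161610e-02,  1.37072489e+00, -3.34816527e-05,
        1.68358897e+00, -1.03113774e-01]), 'qvel': array([-0.00070217,  0.00061373,  0.00030218, -0.00042105, -0.00065224,
        0.00086793]), 'joint_torque': array([-7.29007897e-04, -3.40032327e+01, -3.02591085e+01,  7.16816029e-02,
        2.37475208e-02,  2.11676564e-06]), 'tool_pos': array([0.23764672, 0.49600861, 0.40468439]), 'ee_rot': array([3.14153378e+00, 3.95390200e-05, 2.69481734e+00]), 'wrist_force': array([0.28887721, 0.00801952, 0.01358917]), 'wrist_torque': array([-0.01320291,  0.00276107, -0.00621894]), 'finger_force': 0.0, 'width': 0.09382054963801739}
```

View pics/scene0.png

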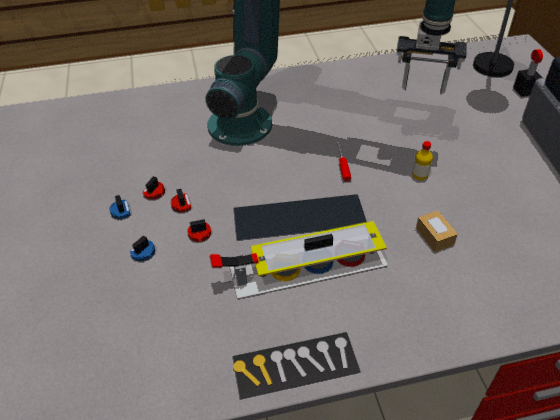

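View pics/top0.png

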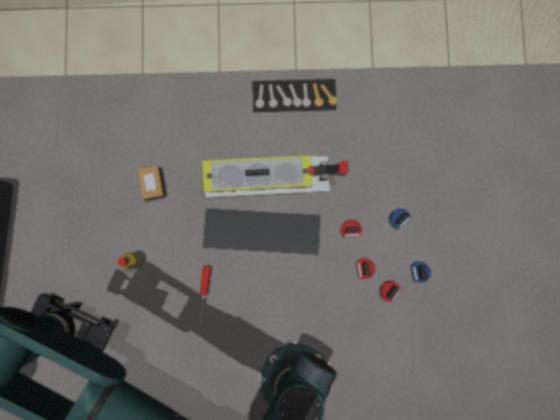

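Candidates: reds at scene px (199,230), (181,202), (153,188). Blues at (142,250), (120,208). Farthest from the base are red (199,230) at about (0.437,-0.178) and blue (142,250) at about (0.465,-0.330). No yellow cartridge shows; the network's yellow hit is the oil bottle. One close crop to check.

```bash
cat > h.py <<'E'
import numpy as np,cv2
from bench import robot
from scipy.spatial.transform import Rotation as Ro
def proj(n,P):
    m=robot.camera_model(n); return cv2.projectPoints(np.float64(P).reshape(-1,3),m["rvec"],m["tvec"],m["camera_matrix"],None)[0].reshape(-1,2)
def back(n,uv,z):
    m=robot.camera_model(n);R=cv2.Rodrigues(m["rvec"])[0];c=-R.T@m["tvec"].ravel()
    d=np.c_[np.atleast_2d(uv),np.ones(len(np.atleast_2d(uv)))]@np.linalg.inv(m["camera_matrix"]).T@R
    return c+d*((z-c[2])/d[:,2])[:,None]
def crop(im,c,h,s): 
    u,v=map(int,c); return cv2.resize(im[max(0,v-h):v+h,max(0,u-h):u+h],(s,s),interpolation=cv2.INTER_CUBIC)
def st():
    o=robot.get_obs(); print("t",round(o["time"],2),"p",o["tool_pos"].round(4),"R",o["ee_rot"].round(4),"F",o["wrist_force"].round(1),"w",round(o["width"],4),"ff",round(o["finger_force"],1)); return o
def spot(n,cam): return [(round(r['score'],2),np.round(r['centre'],4).tolist()) for r in robot.spot_point(n,cam)]
E
python3 - <<'E'
from h import *
s=cv2.imread("pics/scene0.png");t=cv2.imread("pics/top0.png")
a=np.hstack([crop(s,(199,230),20,300),crop(t,(351,230),16,300)])
b=np.hstack([crop(s,(142,250),20,300),crop(t,(400,219),16,300)])
cv2.imwrite("pics/c1.png",np.vstack([a,b]))
# guard yaw from yellow edge mask
for n,im in(("scene",s),("top",t)):
    g=cv2.inRange(cv2.cvtColor(im,cv2.COLOR_BGR2HSV),(22,150,120),(36,255,255))
    k,l,st_,_=cv2.connectedComponentsWithStats(g); i=1+np.argmax(st_[1:,4])
    pts=np.argwhere(l==i)[:,::-1].astype(float)
    P=back(n,pts,0.066)[:,:2].astype(np.float32); r=cv2.minAreaRect(P*1000); print(n,r)
E
```

```text
scene ((607.589111328125, 93.73524475097656), (91.87808227539062, 315.42486572265625), 1.441383719444275)
top ((372.06903076171875, 467.027587890625), (30.13075828552246, 12.939906120300293), 36.589969635009766)
```

View pics/c1.png

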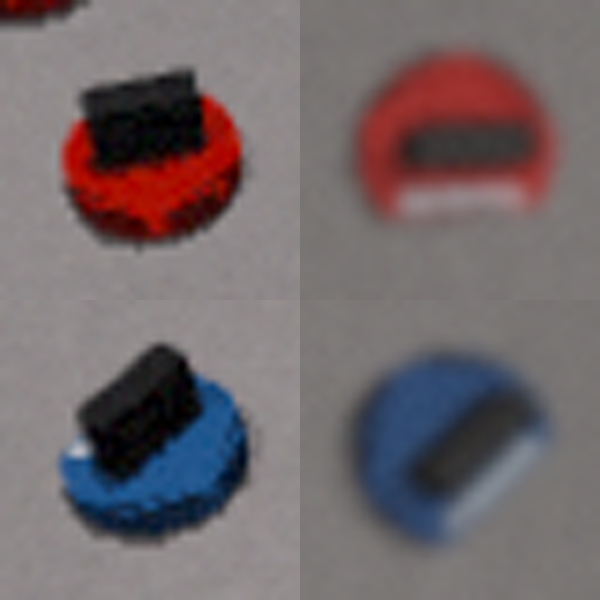

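The crop shows the chosen red with its white stripe towards -x (yaw near 0) and the chosen blue with its stripe towards (-x,-y), yaw about 40°. Next, precise fits of both.

```bash
cat >> h.py <<'E'
from scipy.optimize import minimize
def Dpts(r,f,n=60):
    a=np.linspace(-np.pi,np.pi,n); p=np.c_[r*np.cos(a),r*np.sin(a)]; p[:,0]=np.maximum(p[:,0],-f); return p
def cartparts(x,y,yaw,z0):
    d=Dpts(.031,.020); disc=np.vstack([np.c_[d*.9,0*d[:,:1]],np.c_[d,0*d[:,:1]+.003],np.c_[d,0*d[:,:1]+.016]])
    bar=np.array([[i*.007,j*.02,k] for i in(-1,1) for j in(-1,1) for k in(.016,.046)])
    R=Ro.from_euler("z",yaw).as_matrix(); return disc@R.T+[x,y,z0],bar@R.T+[x,y,z0]
def fitcart(ims,col,x,y,yaw,z0=0.,S=4,cams=("scene","top")):
    data=[]
    for n in cams:
        c=proj(n,[[x,y,z0+.02]])[0].astype(int);h=22
        cr=cv2.resize(ims[n][c[1]-h:c[1]+h,c[0]-h:c[0]+h],None,fx=S,fy=S,interpolation=cv2.INTER_LINEAR)
        hsv=cv2.cvtColor(cr,cv2.COLOR_BGR2HSV)
        bar=(hsv[...,2]<65)&(cr.max(2).astype(int)-cr.min(2)<30)
        H=hsv[...,0]; cm=((H<12)|(H>168)) if col=="red" else (H>98)&(H<125)
        cm=cm&(hsv[...,1]>110)
        data.append((n,c-h,bar.astype(float),(cm|bar).astype(float)))
    def cost(p):
        e=0
        for n,o,b,al in data:
            d,br=cartparts(p[0]/1000,p[1]/1000,p[2]/30,z0)
            def m(ps):
                k=np.zeros(b.shape,np.uint8)
                for q in ps:
                    uv=(proj(n,q)-o+.5)*S-.5
                    cv2.fillConvexPoly(k,np.round(cv2.convexHull(uv.astype(np.float32))*16).astype(np.int32),1,shift=4)
                return k
            kb=m([br]);ka=m([d,br]); e+=np.abs(kb-b).sum()/ kb.sum()+np.abs(ka-al).sum()/ka.sum()
        return e
    best=min((minimize(cost,[x*1000+dx,y*1000,yaw*30+dyw],method="Nelder-Mead",options=dict(initial_simplex=np.array([x*1000+dx,y*1000,yaw*30+dyw])+[[0,0,0],[5,0,0],[0,5,0],[0,0,5]])) for dx in(-2,2) for dyw in (-3,3)),key=lambda r:r.fun)
    return best.x[0]/1000,best.x[1]/1000,best.x[2]/30,best.fun
E
python3 - <<'E'
from h import *
ims={n:cv2.imread(f"pics/{n}0.png") for n in("scene","top")}
for c in (("scene","top"),("scene",),("top",)):
    print(c,"red",np.round(fitcart(ims,"red",.437,-.178,.05,cams=c),4),"blue",np.round(fitcart(ims,"blue",.465,-.330,.7,cams=c),4))
t=ims["top"]; hsv=cv2.cvtColor(t,cv2.COLOR_BGR2HSV); print(proj("top",[[.607,.096,.066]]))
g=cv2.inRange(hsv,(22,110,90),(38,255,255)); g[:,:195]=0;g[:,325:]=0;g[:145]=0;g[205:]=0
P=back("top",np.argwhere(g)[:,::-1].astype(float),.066)[:,:2].astype(np.float32)*1000
print(cv2.minAreaRect(P))
hs=cv2.cvtColor(t,cv2.COLOR_BGR2HSV); m=(hs[...,2]<75).astype(np.uint8); m[:200]=0;m[262:]=0;m[:,:190]=0;m[:,330:]=0
print("mat",cv2.minAreaRect(back("top",np.argwhere(m)[:,::-1].astype(float),.003)[:,:2].astype(np.float32)*1000))
E
```

```text
Traceback (most recent call last):
  File "h.py", line 44, in fitcart
    best=min((minimize(cost,[x*1000+dx,y*1000,yaw*30+dyw],method="Nelder-Mead",options=dict(initial_simplex=np.array([x*1000+dx,y*1000,yaw*30+dyw])+[[0,0,0],[5,0,0],[0,5,0],[0,0,5]])) for dx in(-2,2) for dyw in (-3,3)),key=lambda r:r.fun)
  File "h.py", line 44, in <genexpr>
    best=min((minimize(cost,[x*1000+dx,y*1000,yaw*30+dyw],method="Nelder-Mead",options=dict(initial_simplex=np.array([x*1000+dx,y*1000,yaw*30+dyw])+[[0,0,0],[5,0,0],[0,5,0],[0,0,5]])) for dx in(-2,2) for dyw in (-3,3)),key=lambda r:r.fun)
              ~~~~~~~~^^^^^^^^^^^^^^^^^^^^^^^^^^^^^^^^^^^^^^^^^^^^^^^^^^^^^^^^^^^^^^^^^^^^^^^^^^^^^^^^^^^^^^^^^^^^^^^^^^^^^^^^^^^^^^^^^^^^^^^^^^^^^^^^^^^^^^^^^^^^^^^^^^^^^^^^^^^^^^^^^
  File "h.py", line 42, in cost
    kb=m([br]);ka=m([d,br]); e+=np.abs(kb-b).sum()/ kb.sum()+np.abs(ka-al).sum()/ka.sum()
                  ~^^^^^^^^
  File "h.py", line 39, in m
    uv=(proj(n,q)-o+.5)*S-.5
        ~~~~^^^^^
  File "h.py", line 5, in proj
    m=robot.camera_model(n); return cv2.projectPoints(np.float64(P).reshape(-1,3),m["rvec"],m["tvec"],m["camera_matrix"],None)[0].reshape(-1,2)
ValueError: time passes only in moves, steps and waits
```

```bash
sed -i 's/robot.camera_model(n)/CM(n)/; s/cm=cm&(hsv\[...,1\]>110)/cm=(cm\&(hsv[...,1]>110))|(cr.min(2)>160)/' h.py; sed -i '3a import functools\nCM=functools.cache(robot.camera_model)' h.py
python3 - <<'E'
from h import *
ims={n:cv2.imread(f"pics/{n}0.png") for n in("scene","top")}
for c in (("scene","top"),("scene",),("top",)):
    print(c,"red",np.round(fitcart(ims,"red",.437,-.178,.05,cams=c),4),"blue",np.round(fitcart(ims,"blue",.465,-.330,.7,cams=c),4))
t=ims["top"]; hsv=cv2.cvtColor(t,cv2.COLOR_BGR2HSV); print(proj("top",[[.607,.096,.066]]))
g=cv2.inRange(hsv,(22,110,90),(38,255,255)); g[:,:195]=0;g[:,325:]=0;g[:145]=0;g[205:]=0
P=back("top",np.argwhere(g)[:,::-1].astype(float),.066)[:,:2].astype(np.float32)*1000
print(cv2.minAreaRect(P))
hs=cv2.cvtColor(t,cv2.COLOR_BGR2HSV); m=(hs[...,2]<75).astype(np.uint8); m[:200]=0;m[262:]=0;m[:,:190]=0;m[:,330:]=0
print("mat",cv2.minAreaRect(back("top",np.argwhere(m)[:,::-1].astype(float),.003)[:,:2].astype(np.float32)*1000))
E
```

```text
('scene', 'top') red [ 0.4376 -0.1808  0.0667  1.6055] blue [ 0.4685 -0.3291  0.7463  1.2019]
('scene',) red [ 0.4374 -0.1822  0.0293  0.5699] blue [ 0.468  -0.3308  0.8923  0.3523]
('top',) red [ 0.4393 -0.1778  0.156   1.0009] blue [ 0.467  -0.3235  0.5532  0.7797]
[[257.82362009 173.25525142]]
((607.7777709960938, 98.84883117675781), (86.56455993652344, 314.1180725097656), 1.4594330787658691)
mat ((442.2746887207031, 92.21681213378906), (342.4039306640625, 114.32039642333984), 84.97381591796875)
```

Request:
{"fn": "play_rows", "kwargs": {"translation": [[0,0,0],[0,0,0],[0,0,0],[0,0,0],[0,0,0],[0,0,0],[0,0,0],[0,0,0]], "twist": [[0,0,1],[0,0,1],[0,0,1],[0,0,1],[0,0,1],[0,0,1],[0,0,1],[0,0,1]], "gripper": [-1,-1,-1,-1,-1,-1,-1,-1]}}

```text
time: 2.5
tool_pos: [0.2376, 0.496, 0.4047]
ee_rot: [3.142, -0.0, 1.891]
wrist_force: [-0.7, -0.4, 0.1]
width: 0.0336
finger_force: 0.0
```

Request:
{"fn": "play_rows", "kwargs": {"translation": [[0,0,0],[0,0,0],[0,0,0],[-1,0.55,0],[-1,0.55,0],[-1,0.55,0],[-1,0.55,0],[-1,0.55,0]], "twist": [[0,0,1],[0,0,1],[0,0,1],[0,0,0],[0,0,0],[0,0,0],[0,0,0],[0,0,0]], "gripper": [-1,-1,-1,-1,-1,-1,-1,-1]}}

```text
time: 3.3
tool_pos: [0.3528, 0.2971, 0.4049]
ee_rot: [3.141, -0.0, 1.595]
wrist_force: [0.1, 0.5, -0.5]
width: 0.0002
finger_force: 0.0
```

Request:
{"fn": "play_rows", "kwargs": {"translation": [[-1,0.55,0],[-1,0.55,0],[-1,0.55,0],[-1,0.55,0],[-1,0.55,0],[-1,0.55,0],[-1,0.55,0],[-1,0.55,0]], "twist": [[0,0,0],[0,0,0],[0,0,0],[0,0,0],[0,0,0],[0,0,0],[0,0,0],[0,0,0]], "gripper": [-1,-1,-1,-1,-1,-1,-1,-1]}}

```text
time: 4.1
tool_pos: [0.5366, -0.0188, 0.4049]
ee_rot: [3.141, -0.0, 1.595]
wrist_force: [0.2, -0.3, 0.4]
width: 0.0004
finger_force: 0.0
```

Request:
{"fn": "play_rows", "kwargs": {"translation": [[-0.83,0.46,0],[-0.83,0.46,0],[-0.83,0.46,0],[-0.83,0.46,0],[0,0,0.6],[0,0,0.6],[0,0,0.6],[0,0,0]], "twist": [[0,0,0],[0,0,0],[0,0,0],[0,0,0],[0,0,0],[0,0,0],[0,0,0],[0,0,0]], "gripper": [-1,-1,-1,-1,-1,-1,-1,-1]}}

```text
time: 4.9
tool_pos: [0.612, -0.1479, 0.3278]
ee_rot: [-3.133, -0.003, 1.594]
wrist_force: [0.3, 0.9, 0.0]
width: 0.0005
finger_force: 0.0
```

Request:
{"fn": "play_rows", "kwargs": {"translation": [[0,0,0.35],[0,0,0.35],[0,0,0.35],[0,0,0.3],[0,0,0]], "twist": [[0,0,0],[0,0,0],[0,0,0],[0,0,0],[0,0,0]], "gripper": [-1,-1,-1,-1,-1]}}

```text
time: 5.4
tool_pos: [0.6125, -0.1479, 0.2767]
ee_rot: [-3.139, -0.001, 1.595]
wrist_force: [0.1, 0.0, -0.6]
width: 0.0007
finger_force: 0.0
```

Request:
{"fn": "play_rows", "kwargs": {"translation": [[0,0,0.2],[0,0,0.2],[0,0,0.2]], "twist": [[0,0,0],[0,0,0],[0,0,0]], "gripper": [-1,-1,-1]}}

```text
time: 5.7
tool_pos: [0.6129, -0.1475, 0.2547]
ee_rot: [3.141, -0.002, 1.595]
wrist_force: [-1.6, 2.0, 4.5]
width: 0.0006
finger_force: 2.1
```

```bash
python3 - <<'E'
from h import *
st()
for n in("scene","top"):
    cv2.imwrite(f"pics/{n}1.png",robot.snapshot(n)[:,:,::-1]); print(spot("latch_nose",n),spot("latch_tab",n))
s=cv2.imread("pics/scene1.png");t=cv2.imread("pics/top1.png")
cv2.imwrite("pics/v1.png",np.hstack([crop(s,(235,250),45,400),crop(t,(335,170),35,400)]))
E
```

```text
t 5.7 p [ 0.6129 -0.1475  0.2547] R [ 3.1405e+00 -1.5000e-03  1.5948e+00] F [-1.6  2.   4.5] w 0.0006 ff 2.1
[(0.62, [0.6103, -0.0709, 0.1087])] [(0.59, [0.6097, -0.1543, 0.048])]
[(0.69, [0.6114, -0.0706, 0.1057])] []
```

View pics/v1.png

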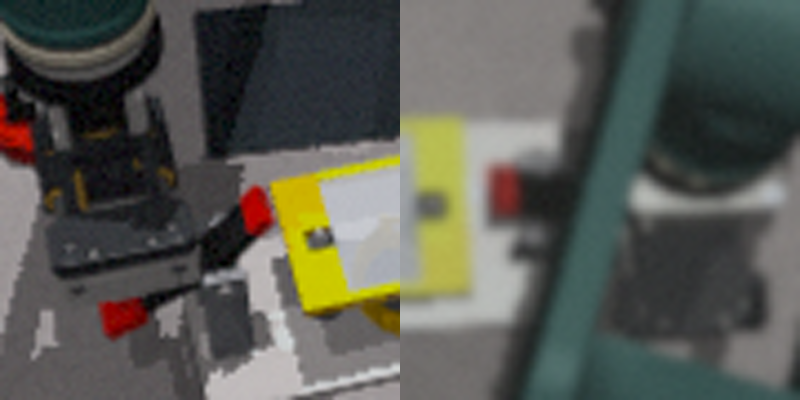

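The nose is tipped up (z about 0.107) and the guard is undisturbed. Now the guard grasp.

Request:
{"fn": "play_rows", "kwargs": {"translation": [[0,0,-0.9],[0,0,-0.9],[0,0,-0.9],[0,0,-0.9],[0.8,0,0],[0.8,0,0],[0.8,0,0],[0.8,0,0]], "twist": [[0,0,0],[0,0,0],[0,0,0],[0,0,0],[0,0,0],[0,0,0],[0,0,0],[0,0,0]], "gripper": [-1,-1,-1,-1,0.2,0.2,0.2,0.2]}}

```text
time: 6.8
tool_pos: [0.6096, -0.0191, 0.3975]
ee_rot: [-3.14, 0.0, 1.594]
wrist_force: [0.1, 0.3, -0.5]
width: 0.0293
finger_force: 0.0
```

Request:
{"fn": "play_rows", "kwargs": {"translation": [[1,0,0],[1,0,0],[0.9,0,0],[0,0,0],[0,0,0]], "twist": [[0,0,0],[0,0,0],[0,0,0],[0,0,0],[0,0,0]], "gripper": [0.2,0.2,0.2,0.2,0.2]}}

```text
time: 7.3
tool_pos: [0.6069, 0.0964, 0.3976]
ee_rot: [-3.14, 0.001, 1.596]
wrist_force: [0.2, 0.1, 0.8]
width: 0.0564
finger_force: 0.0
```

```bash
python3 - <<'E'
from h import *
st()
for n in("scene","top"):
    im=robot.snapshot(n); print(n,spot("latch_nose",n),spot("latch_tab",n),spot("cart_yellow",n),spot("latch_pivot",n),spot("magazine",n))
E
```

```text
t 7.3 p [0.6069 0.0964 0.3976] R [-3.1401e+00  1.1000e-03  1.5963e+00] F [0.2 0.1 0.8] w 0.0564 ff 0.0
scene [(0.79, [0.6114, -0.0716, 0.1087]), (0.54, [0.4402, 0.092, -0.0047]), (0.35, [0.6059, 0.0957, 0.0002]), (0.25, [0.4649, -0.3276, -0.0033])] [(0.94, [0.6089, -0.1554, 0.0491])] [] [(0.63, [0.6103, -0.0963, 0.0654])] [(0.73, [0.3632, 0.4726, -0.0037])]
top [(0.77, [0.6121, -0.0722, 0.1077])] [] [] [(0.77, [0.6147, -0.0982, 0.0654])] [(0.84, [0.6009, 0.0976, 0.0019])]
```

Request:
{"fn": "play_rows", "kwargs": {"translation": [[0,0,0.9],[0,0,0.9],[0,0,0.9],[0,0,0.5],[0,0,0],[0,0,0],[0,0,0],[0,0,0]], "twist": [[0,0,0],[0,0,0],[0,0,0],[0,0,0],[0,0,0],[0,0,0],[0,0,0],[0,0,0]], "gripper": [0.2,0.2,0.2,0.2,0.2,-1,-1,-1]}}

```text
time: 8.7
tool_pos: [0.6072, 0.096, 0.2719]
ee_rot: [3.14, -0.0, 1.595]
wrist_force: [0.5, -0.3, 0.3]
width: 0.0359
finger_force: 0.0
```

Request:
{"fn": "play_rows", "kwargs": {"translation": [[0,0,0],[0,0,0],[0,0,0],[0,0,-0.1]], "twist": [[0,0,0],[0,0,0],[0,0,0],[0,0,0]], "gripper": [-1,-1,-1,-1]}}

```text
time: 9.1
tool_pos: [0.6066, 0.0959, 0.2738]
ee_rot: [-3.14, 0.0, 1.595]
wrist_force: [0.7, 0.9, -1.9]
width: 0.0137
finger_force: 30.0
```

Request:
{"fn": "play_rows", "kwargs": {"translation": [[0,0,-0.2],[0,0,-0.5],[0,0,-0.6],[0,0,-0.4],[0,0,0]], "twist": [[0,0,0],[0,0,0],[0,0,0],[0,0,0],[0,0,0]], "gripper": [-1,-1,-1,-1,-1]}}

```text
time: 9.6
tool_pos: [0.6075, 0.096, 0.3466]
ee_rot: [3.135, -0.0, 1.595]
wrist_force: [-0.1, 0.2, -1.7]
width: 0.0135
finger_force: 30.0
```

Request:
{"fn": "play_rows", "kwargs": {"translation": [[0,-0.4,0],[0,-0.8,0],[0,-0.8,0],[0,-0.8,0],[0,-0.8,0],[0,-0.56,0],[0,0,0]], "twist": [[0,0,0],[0,0,0],[0,0,0],[0,0,0],[0,0,0],[0,0,0],[0,0,1]], "gripper": [-1,-1,-1,-1,-1,-1,-1]}}

```text
time: 10.3
tool_pos: [0.4379, 0.092, 0.3416]
ee_rot: [-3.139, 0.0, 1.493]
wrist_force: [0.9, -0.2, -1.5]
width: 0.0141
finger_force: 30.0
```

Request:
{"fn": "play_rows", "kwargs": {"translation": [[0,0,0.6],[0,0,0.7],[0,0,0.7],[0,0,0.5],[0,0,0.3],[0,0,0.1],[0,0,0]], "twist": [[0,0,0],[0,0,0],[0,0,0],[0,0,0],[0,0,0],[0,0,0],[0,0,0]], "gripper": [-1,-1,-1,-1,-1,-1,-1]}}

```text
time: 11.0
tool_pos: [0.4406, 0.092, 0.2264]
ee_rot: [-3.141, 0.0, 1.495]
wrist_force: [-0.8, 0.4, -1.5]
width: 0.0138
finger_force: 30.0
```

Request:
{"fn": "play_rows", "kwargs": {"translation": [[0,0,0.1],[0,0,0.05],[0,0,0]], "twist": [[0,0,0],[0,0,0],[0,0,0]], "gripper": [-1,-1,-1]}}

```text
time: 11.3
tool_pos: [0.4408, 0.092, 0.221]
ee_rot: [3.141, -0.0, 1.495]
wrist_force: [-0.9, 0.9, -2.3]
width: 0.0138
finger_force: 30.0
```

Request:
{"fn": "play_rows", "kwargs": {"translation": [[0,0,0.05],[0,0,0.05],[0,0,0]], "twist": [[0,0,0],[0,0,0],[0,0,0]], "gripper": [-1,-1,-1]}}

```text
time: 11.6
tool_pos: [0.4405, 0.092, 0.2164]
ee_rot: [-3.141, -0.0, 1.495]
wrist_force: [-0.4, 0.3, -3.2]
width: 0.0139
finger_force: 30.0
```

Request:
{"fn": "play_rows", "kwargs": {"translation": [[0,0,0.03],[0,0,0.03],[0,0,0]], "twist": [[0,0,0],[0,0,0],[0,0,0]], "gripper": [-1,-1,-1]}}

```text
time: 11.9
tool_pos: [0.4405, 0.092, 0.2141]
ee_rot: [-3.141, -0.0, 1.495]
wrist_force: [0.6, 0.4, -1.3]
width: 0.0135
finger_force: 30.0
```

Request:
{"fn": "play_rows", "kwargs": {"translation": [[0,0,0.04],[0,0,0],[0,0,0],[0,0,0],[0,0,0]], "twist": [[0,0,0],[0,0,0],[0,0,0],[0,0,0],[0,0,0]], "gripper": [-1,-1,0.0,0.0,0.0]}}

```text
time: 12.4
tool_pos: [0.4408, 0.092, 0.2128]
ee_rot: [3.141, -0.0, 1.495]
wrist_force: [-0.6, 0.2, -0.7]
width: 0.0343
finger_force: 0.0
```

Request:
{"fn": "play_rows", "kwargs": {"translation": [[0,0,0],[0,0,-0.5],[0,0,-1],[0,0,-1],[0,0,-1],[0,0,-0.5]], "twist": [[0,0,0],[0,0,0],[0,0,0],[0,0,0],[0,0,0],[0,0,0]], "gripper": [0,0,0,0,0,0]}}

```text
time: 13.0
tool_pos: [0.441, 0.092, 0.3769]
ee_rot: [3.135, -0.001, 1.495]
wrist_force: [-0.1, -0.1, 0.6]
width: 0.0468
finger_force: 0.0
```

```bash
python3 - <<'E'
from h import *
st()
for n in("scene","top"):
    cv2.imwrite(f"pics/{n}2.png",robot.snapshot(n)[:,:,::-1])
    for k in "guard mat magazine socket_red socket_blue socket_yellow cart_red cart_blue cart_yellow".split(): print(n,k,spot(k,n))
s=cv2.imread("pics/scene2.png");t=cv2.imread("pics/top2.png")
cv2.imwrite("pics/v2.png",np.vstack([cv2.resize(s[200:310,205:400],(780,440),interpolation=3)]))
E
```

```text
t 13.0 p [0.441  0.092  0.3769] R [ 3.1352e+00 -1.1000e-03  1.4949e+00] F [-0.1 -0.1  0.6] w 0.0468 ff 0.0
scene guard [(0.58, [0.4397, 0.0932, 0.0007])]
scene mat [(0.81, [0.438, 0.0915, 0.0005]), (0.43, [0.6109, -0.0693, 0.1069])]
scene magazine [(0.8, [0.6068, 0.0973, -0.003])]
scene socket_red [(0.61, [0.6061, 0.1823, 0.0072])]
scene socket_blue [(0.62, [0.6042, 0.095, 0.0042]), (0.31, [0.6094, -0.1534, 0.047])]
scene socket_yellow [(0.76, [0.6077, 0.0148, 0.0054])]
scene cart_red [(0.93, [0.4351, -0.1767, 0.0006]), (0.92, [0.2513, -0.29, 0.0024]), (0.79, [0.3191, -0.2141, -0.0004])]
scene cart_blue [(0.82, [0.3015, -0.3781, -0.0013]), (0.77, [0.4654, -0.3283, -0.0012])]
scene cart_yellow []
top guard [(0.92, [0.4395, 0.0946, 0.0036])]
top mat []
top magazine [(0.56, [0.6034, 0.1013, -0.0])]
top socket_red [(0.83, [0.6067, 0.1823, 0.0074])]
top socket_blue [(0.88, [0.6079, 0.1018, 0.0081])]
top socket_yellow [(0.78, [0.6053, 0.0189, 0.0057])]
top cart_red [(0.9, [0.3211, -0.2127, -0.0032]), (0.78, [0.4361, -0.1794, -0.0031]), (0.69, [0.2524, -0.2874, -0.0026])]
top cart_blue [(0.76, [0.307, -0.3788, -0.0019]), (0.68, [0.4663, -0.329, -0.0012])]
top cart_yellow []
```

View pics/v2.png

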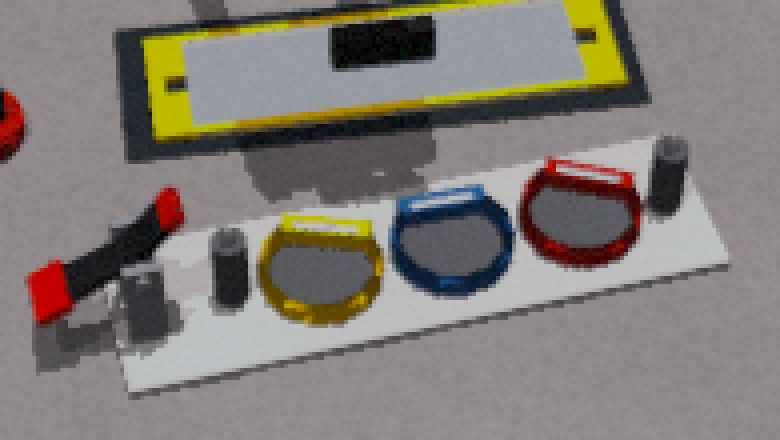

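The guard lies flat on the mat. All three sockets are open, with their stripes (flats) roughly towards -x. Now rectify them at rim height.

```bash
cat >> h.py <<'E'
def rect(im,n,cx,cy,z,half=.05,N=400):
    # output: right=-y, up=+x (like top view)
    q=np.float32([[cx+half,cy+half],[cx+half,cy-half],[cx-half,cy-half],[cx-half,cy+half]])
    uv=proj(n,np.c_[q,[z]*4]).astype(np.float32)
    M=cv2.getPerspectiveTransform(uv,np.float32([[0,0],[N,0],[N,N],[0,N]])-.0)
    return cv2.warpPerspective(im,M,(N,N),flags=cv2.INTER_CUBIC)
E
python3 - <<'E'
from h import *
ims={n:cv2.imread(f"pics/{n}2.png") for n in("scene","top")}
rows=[]
for c in [(.6065,.1823),(.607,.0985)]:
    r=[]
    for n in ims:
        a=rect(ims[n],n,*c,.022,N=300); 
        w=(a.min(2)>150)
        r.append(a)
    rows.append(np.hstack(r))
cv2.imwrite("pics/r2.png",np.vstack(rows))
E
```

```text
(no output)
```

View pics/r2.png

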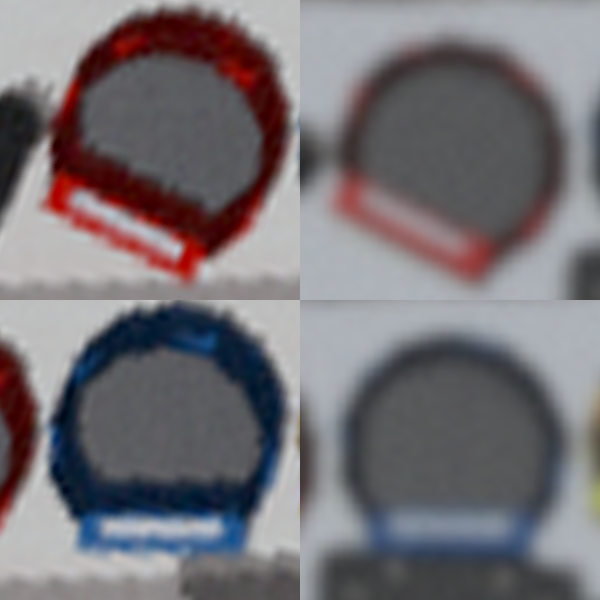

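```bash
cat >> h.py <<'E'
def fitsock(ims,x,y,yaw,cams=("scene","top"),S=4):
    data=[]
    for n in cams:
        c=proj(n,[[x,y,.015]])[0].astype(int);h=19
        cr=cv2.resize(ims[n][c[1]-h:c[1]+h,c[0]-h:c[0]+h],None,fx=S,fy=S,interpolation=cv2.INTER_LINEAR).astype(int)
        k=((cr.max(2)-cr.min(2)<28)&(cr.max(2)<135)&(cr.min(2)>55)).astype(np.uint8)
        nn,l,s_,ce=cv2.connectedComponentsWithStats(k); o=c-h
        u=((proj(n,[[x,y,.008]])[0]-o+.5)*S).astype(int); data.append((n,o,(l==l[u[1],u[0]]).astype(np.uint8)))
    d=Dpts(.0325,.0215)
    def cost(p):
        e=0;R=Ro.from_euler("z",p[2]/30).as_matrix()
        for n,o,b in data:
            m=np.ones_like(b)
            for z in(.008,.022):
                k=np.zeros_like(b);uv=(proj(n,np.c_[d,0*d[:,0]+z]@R.T+[p[0]/1000,p[1]/1000,0])-o+.5)*S-.5
                cv2.fillConvexPoly(k,np.round(uv*16).astype(np.int32),1,shift=4); m&=k
            e+=(m!=b).sum()/m.sum()
        return e
    p0=np.array([x*1000,y*1000,yaw*30])
    b=min((minimize(cost,p0+q,method="Nelder-Mead",options=dict(initial_simplex=p0+q+np.array([[0,0,0],[5,0,0],[0,5,0],[0,0,6]]))) for q in([0,0,0],[-3,2,3],[3,-2,-3])),key=lambda r:r.fun)
    return np.round([b.x[0]/1000,b.x[1]/1000,b.x[2]/30,b.fun],4)
E
python3 - <<'E'
from h import *
ims={n:cv2.imread(f"pics/{n}2.png") for n in("scene","top")}
for c in [(.6065,.1823,-.47),(.607,.0985,0.)]:
    for cams in (("scene","top"),("scene",),("top",)): print(cams,fitsock(ims,*c,cams=cams))
    for n in ims:
        a=rect(ims[n],n,*c[:2],.022); w=((a.min(2)>(170 if n=="scene" else 140))).astype(np.uint8); 
        k,l,s,ce=cv2.connectedComponentsWithStats(w)
        for i in range(1,k):
            if 600<s[i,4]<8000 and np.hypot(*(ce[i]-200))<140: print(n,s[i,4],cv2.minAreaRect(np.argwhere(l==i)[:,::-1].astype(np.float32)))
E
```

```text
('scene', 'top') [ 0.6057  0.178  -0.4462  0.6138]
('scene',) [ 0.6054  0.1781 -0.4685  0.0354]
('top',) [ 0.6088  0.1803 -0.5008  0.5538]
scene 1379 ((173.40023803710938, 300.68890380859375), (145.45758056640625, 12.866634368896484), 27.83808135986328)
('scene', 'top') [0.6078 0.0942 0.0089 0.4575]
('scene',) [ 0.6076  0.0943 -0.0136  0.0382]
('top',) [ 0.6097  0.0974 -0.0223  0.4107]
scene 1421 ((214.5, 303.5), (13.0, 145.0), 90.0)
```

```bash
python3 - <<'E'
from h import *
ims={n:cv2.imread(f"pics/{n}2.png") for n in("scene","top")}
a=rect(ims["top"],"top",.607,.0985,.022,N=100); print(a[50,5:95:3].tolist()); print(a[5:98:3,50].tolist())
E
sed -i 's/(cr.max(2)<135)&(cr.min(2)>55)/(cr.max(2)<135)\&(cr.min(2)>(55 if n=="scene" else TH))/; s/cr.max(2)-cr.min(2)<28/cr.max(2)-cr.min(2)<(28 if n=="scene" else 14)/' h.py
python3 - <<'E'
import h; from h import *
ims={n:cv2.imread(f"pics/{n}2.png") for n in("scene","top")}
for h.TH in (72,76,80,84):
  for c in [(.6065,.1803,-.47),(.607,.0965,0.)]: print(h.TH,fitsock(ims,*c,cams=("top",)))
E
```

```text
[[110, 107, 109], [149, 145, 143], [152, 148, 142], [114, 107, 101], [75, 67, 63], [68, 65, 62], [79, 79, 76], [89, 88, 87], [91, 89, 88], [89, 86, 85], [89, 88, 88], [91, 90, 90], [90, 88, 86], [89, 88, 86], [89, 87, 85], [89, 87, 86], [88, 86, 87], [90, 88, 87], [92, 90, 89], [91, 90, 89], [89, 87, 86], [88, 86, 85], [89, 87, 86], [88, 87, 85], [84, 84, 82], [77, 74, 72], [71, 63, 57], [82, 73, 69], [113, 109, 108], [137, 141, 139]]
[[181, 175, 170], [165, 160, 155], [128, 121, 116], [85, 77, 73], [65, 58, 54], [72, 68, 65], [81, 79, 77], [88, 86, 85], [88, 86, 86], [89, 88, 85], [89, 87, 87], [90, 88, 87], [90, 88, 86], [90, 88, 87], [90, 87, 85], [89, 87, 86], [89, 88, 87], [89, 87, 87], [89, 88, 87], [90, 88, 86], [94, 89, 88], [104, 94, 89], [129, 115, 105], [152, 136, 126], [151, 132, 121], [131, 104, 90], [102, 74, 59], [78, 63, 54], [68, 63, 60], [66, 65, 63], [68, 67, 65]]
72 [ 0.6055  0.1832 -0.2649  0.1439]
72 [ 0.6084  0.0968 -0.0212  0.1886]
76 [ 0.605   0.1854 -0.3637  0.1881]
76 [0.609  0.0983 0.0373 0.2362]
80 [ 0.605   0.1867 -0.2281  0.2443]
80 [ 0.6085  0.099  -0.0319  0.2917]
84 [ 0.6022  0.181  -0.0296  0.37  ]
84 [0.6082 0.0983 0.1366 0.4047]
```

Request:
{"fn": "play_rows", "kwargs": {"translation": [[-0.97,0.06,0],[-0.97,0.06,0],[-0.97,0.06,0],[-0.97,0.06,0],[-0.97,0.06,0],[-0.97,0.06,0],[-0.97,0.06,0],[0,0,0]], "twist": [[0,0,0],[0,0,0],[0,0,0],[0,0,0],[0,0,0],[0,0,0],[0,0,0],[0,0,1]], "gripper": [0.5,0.5,0.5,0.5,0.5,0.5,0.5,0.5]}}

```text
time: 14.8
tool_pos: [0.4364, -0.1839, 0.3724]
ee_rot: [-3.141, 0.002, 1.387]
wrist_force: [0.4, 1.1, 0.1]
width: 0.0704
finger_force: 0.0
```

Request:
{"fn": "play_rows", "kwargs": {"translation": [[0,0,0],[0,0,0],[0,0,0],[0,0,0],[0,0,0],[0,0,0],[0,0,0],[0,0,0]], "twist": [[0,0,1],[0,0,1],[0,0,1],[0,0,1],[0,0,1],[0,0,1],[0,0,1],[0,0,1]], "gripper": [0.5,0.5,0.5,0.5,0.5,0.5,0.5,0.5]}}

```text
time: 15.6
tool_pos: [0.4367, -0.1801, 0.3727]
ee_rot: [3.142, -0.0, 0.591]
wrist_force: [-0.2, -0.1, 0.1]
width: 0.0706
finger_force: 0.0
```

Request:
{"fn": "play_rows", "kwargs": {"translation": [[0,0,0],[0,0,0],[0,0,0],[0,0,0],[0,0,0],[0,0,0]], "twist": [[0,0,1],[0,0,1],[0,0,1],[0,0,1],[0,0,1],[0,0,0.4]], "gripper": [0.5,0.5,0.5,0.5,0.5,0.5]}}

```text
time: 16.2
tool_pos: [0.4367, -0.1801, 0.3728]
ee_rot: [3.142, -0.0, 0.052]
wrist_force: [-0.5, 0.5, -0.3]
width: 0.0703
finger_force: 0.0
```

```bash
python3 - <<'E'
from h import *
st()
for n in("scene","top"):
    robot.snapshot(n); print(n,spot("cart_red",n))
E
```

```text
t 16.2 p [ 0.4367 -0.1801  0.3728] R [ 3.1416e+00 -2.0000e-04  5.2100e-02] F [-0.5  0.5 -0.3] w 0.0703 ff 0.0
scene [(0.92, [0.2498, -0.2916, -0.0022]), (0.67, [0.4353, -0.175, -0.0003]), (0.63, [0.3223, -0.2136, -0.001])]
top [(0.58, [0.3221, -0.213, -0.0032]), (0.42, [0.2538, -0.2918, 0.0001]), (0.2, [0.6051, 0.0205, 0.0056])]
```

Request:
{"fn": "play_rows", "kwargs": {"translation": [[0,0,0.9],[0,0,0.9],[0,0,0.9],[0,0,0.7],[0,0,0.3],[0,0,0.1],[0,0,0],[0,0,0]], "twist": [[0,0,0],[0,0,0],[0,0,0],[0,0,0],[0,0,0],[0,0,0],[0,0,0],[0,0,0]], "gripper": [0.5,0.5,0.5,0.5,0.5,0.5,0.5,-1]}}

```text
time: 17.2
tool_pos: [0.4375, -0.1805, 0.2225]
ee_rot: [3.14, -0.003, 0.055]
wrist_force: [0.2, -0.4, -0.4]
width: 0.0655
finger_force: 0.0
```

Request:
{"fn": "play_rows", "kwargs": {"translation": [[0,0,0],[0,0,0],[0,0,0]], "twist": [[0,0,0],[0,0,0],[0,0,0]], "gripper": [-1,-1,-1]}}

```text
time: 17.5
tool_pos: [0.4369, -0.1802, 0.2214]
ee_rot: [3.141, -0.001, 0.055]
wrist_force: [0.7, 0.2, 0.8]
width: 0.0419
finger_force: 0.0
```

Request:
{"fn": "play_rows", "kwargs": {"translation": [[0,0,0],[0,0,0],[0,0,0],[0,0,0],[0,0,0],[0,0,0]], "twist": [[0,0,0],[0,0,0],[0,0,0],[0,0,0],[0,0,0],[0,0,0]], "gripper": [-1,-1,0.4,0.4,0.4,0.4]}}

```text
time: 18.1
tool_pos: [0.4366, -0.1801, 0.2204]
ee_rot: [-3.141, 0.0, 0.055]
wrist_force: [-0.5, 0.4, -0.0]
width: 0.065
finger_force: 0.0
```

Request:
{"fn": "play_rows", "kwargs": {"translation": [[0,0,0],[0,0,0],[0,0,0],[0,0,0],[0,0,0],[0,0,0],[0,0,0],[0,0,0]], "twist": [[0,0,-1],[0,0,-1],[0,0,-1],[0,0,-1],[0,0,-1],[0,0,-1],[0,0,-1],[0,0,-1]], "gripper": [0.4,0.4,0.4,0.4,0.4,0.4,0.4,0.4]}}

```text
time: 18.9
tool_pos: [0.4367, -0.1801, 0.2205]
ee_rot: [-3.141, -0.0, 0.859]
wrist_force: [0.2, 0.2, -0.3]
width: 0.066
finger_force: 0.0
```

Request:
{"fn": "play_rows", "kwargs": {"translation": [[0,0,0],[0,0,0],[0,0,0],[0,0,0],[0,0,0],[0,0,0],[0,0,0],[0,0,0]], "twist": [[0,0,-1],[0,0,-1],[0,0,-1],[0,0,-1],[0,0,-1],[0,0,-1],[0,0,-1],[0,0,-0.7]], "gripper": [0.4,0.4,0.4,0.4,0.4,0.4,0.4,0.4]}}

```text
time: 19.7
tool_pos: [0.4367, -0.1801, 0.2205]
ee_rot: [-3.141, -0.0, 1.628]
wrist_force: [0.0, 0.5, -1.1]
width: 0.0654
finger_force: 0.0
```

Request:
{"fn": "play_rows", "kwargs": {"translation": [[0,0,0],[0,0,0],[0,0,0],[0,0,0],[0,0,0],[0,0,0],[0,0,0]], "twist": [[0,0,0],[0,0,0],[0,0,0],[0,0,0],[0,0,0],[0,0,0],[0,0,0]], "gripper": [-1,-1,-1,-1,-1,-1,-1]}}

```text
time: 20.4
tool_pos: [0.4367, -0.1801, 0.2207]
ee_rot: [3.142, -0.0, 1.625]
wrist_force: [-0.4, -0.4, -0.8]
width: 0.0137
finger_force: 30.0
```

Request:
{"fn": "play_rows", "kwargs": {"translation": [[0,0,-0.4],[0,0,-0.8],[0,0,-0.8],[0,0,-0.8],[0,0,-0.4],[0.44,0.235,0],[0.88,0.47,0],[0.88,0.47,0]], "twist": [[0,0,0],[0,0,0],[0,0,0],[0,0,0],[0,0,0],[0,0,0],[0,0,0],[0,0,0]], "gripper": [-1,-1,-1,-1,-1,-1,-1,-1]}}

```text
time: 21.2
tool_pos: [0.479, -0.0891, 0.3483]
ee_rot: [-3.141, -0.0, 1.623]
wrist_force: [0.7, -0.3, -2.0]
width: 0.0138
finger_force: 30.0
```

Request:
{"fn": "play_rows", "kwargs": {"translation": [[0.88,0.47,0],[0.88,0.47,0],[0.88,0.47,0],[0.88,0.47,0],[0.88,0.47,0],[0.88,0.47,0],[0.88,0.47,0],[0.44,0.235,0]], "twist": [[0,0,0],[0,0,0],[0,0,0],[0,0,0],[0,0,0],[0,0,0],[0,0,0],[0,0,0]], "gripper": [-1,-1,-1,-1,-1,-1,-1,-1]}}

```text
time: 22.0
tool_pos: [0.606, 0.1845, 0.3471]
ee_rot: [-3.14, -0.001, 1.627]
wrist_force: [-0.4, -1.3, -2.1]
width: 0.014
finger_force: 30.0
```

Request:
{"fn": "play_rows", "kwargs": {"translation": [[0,0,0],[0,0,0],[0,0,0],[0,0,0],[0,0,0],[0,0,0],[0,0,0]], "twist": [[0,0,1],[0,0,1],[0,0,1],[0,0,1],[0,0,1],[0,0,0.32],[0,0,0]], "gripper": [-1,-1,-1,-1,-1,-1,-1]}}

```text
time: 22.7
tool_pos: [0.6054, 0.1815, 0.3476]
ee_rot: [-3.14, 0.001, 1.093]
wrist_force: [0.3, -0.8, -2.2]
width: 0.0137
finger_force: 30.0
```

Request:
{"fn": "play_rows", "kwargs": {"translation": [[0,0,0.5],[0,0,0.7],[0,0,0.7],[0,0,0.4],[0,0,0.1],[0,0,0],[0,0,0]], "twist": [[0,0,0],[0,0,0],[0,0,0],[0,0,0],[0,0,0],[0,0,0],[0,0,0]], "gripper": [-1,-1,-1,-1,-1,-1,-1]}}

```text
time: 23.4
tool_pos: [0.6061, 0.1816, 0.2544]
ee_rot: [3.139, -0.002, 1.093]
wrist_force: [-0.4, -0.1, -2.3]
width: 0.0137
finger_force: 30.0
```

Request:
{"fn": "play_rows", "kwargs": {"translation": [[0,0,0.1],[0,0,0.1],[0,0,0]], "twist": [[0,0,0],[0,0,0],[0,0,0]], "gripper": [-1,-1,-1]}}

```text
time: 23.7
tool_pos: [0.6053, 0.1815, 0.2444]
ee_rot: [-3.141, 0.0, 1.093]
wrist_force: [-0.3, 1.2, -1.9]
width: 0.0139
finger_force: 30.0
```

Request:
{"fn": "play_rows", "kwargs": {"translation": [[0,0,0.1],[0,0,0.05],[0,0,0]], "twist": [[0,0,0],[0,0,0],[0,0,0]], "gripper": [-1,-1,-1]}}

```text
time: 24.0
tool_pos: [0.6053, 0.1815, 0.2381]
ee_rot: [-3.141, 0.001, 1.093]
wrist_force: [-0.4, -0.1, -2.5]
width: 0.0138
finger_force: 30.0
```

Request:
{"fn": "play_rows", "kwargs": {"translation": [[0,0,0.1],[0,0,0.05],[0,0,0]], "twist": [[0,0,0],[0,0,0],[0,0,0]], "gripper": [-1,-1,-1]}}

```text
time: 24.3
tool_pos: [0.6054, 0.1815, 0.2321]
ee_rot: [-3.141, 0.0, 1.093]
wrist_force: [0.2, -0.2, -2.6]
width: 0.0138
finger_force: 30.0
```

Request:
{"fn": "play_rows", "kwargs": {"translation": [[0,0,0.05],[0,0,0.03],[0,0,0]], "twist": [[0,0,0],[0,0,0],[0,0,0]], "gripper": [-1,-1,-1]}}

```text
time: 24.6
tool_pos: [0.6054, 0.1815, 0.2292]
ee_rot: [-3.141, 0.0, 1.093]
wrist_force: [-1.0, 0.5, -3.5]
width: 0.0136
finger_force: 30.0
```

Request:
{"fn": "play_rows", "kwargs": {"translation": [[0,0,0.03],[0,0,0],[0,0,0],[0,0,0],[0,0,-0.4],[0,0,-0.8],[0,0,-1],[0,0,-1]], "twist": [[0,0,0],[0,0,0],[0,0,0],[0,0,0],[0,0,0],[0,0,0],[0,0,0],[0,0,0]], "gripper": [-1,-0.1,-0.1,-0.1,-0.1,-0.1,-0.1,-0.1]}}

```text
time: 25.4
tool_pos: [0.6053, 0.1815, 0.3588]
ee_rot: [3.141, -0.001, 1.093]
wrist_force: [-0.2, -0.0, 0.0]
width: 0.0424
finger_force: 0.0
```

```bash
python3 - <<'E'
from h import *
st(); ims={}
for n in("scene","top"):
    im=robot.snapshot(n)[:,:,::-1].copy(); ims[n]=im; cv2.imwrite(f"pics/{n}3.png",im); print(n,spot("cart_red",n),spot("cart_blue",n))
print(fitcart(ims,"blue",.466,-.329,.75),fitcart(ims,"blue",.466,-.329,.75,cams=("scene",)))
print("red",fitcart(ims,"red",.6055,.179,-.478,z0=.008,cams=("scene",)))
E
```

```text
t 25.4 p [0.6053 0.1815 0.3588] R [ 3.1410e+00 -6.0000e-04  1.0928e+00] F [-0.2 -0.   0. ] w 0.0424 ff 0.0
scene [(0.97, [0.6048, 0.1855, 0.0082]), (0.82, [0.3212, -0.2131, -0.0018]), (0.67, [0.2499, -0.2898, 0.002]), (0.63, [0.6069, 0.1822, 0.0085]), (0.57, [0.4418, 0.0957, 0.0013])] [(0.79, [0.304, -0.3804, -0.0009]), (0.62, [0.4644, -0.3279, -0.0038])]
top [(0.91, [0.2563, -0.2865, -0.0024]), (0.63, [0.3221, -0.2107, -0.0054]), (0.45, [0.6046, 0.1798, 0.0092])] [(0.64, [0.47, -0.3312, -0.0013]), (0.55, [0.309, -0.3789, 0.002])]
(np.float64(0.468804582317132), np.float64(-0.3294729485876428), np.float64(0.7246905278301464), np.float64(1.2940219828928394)) (np.float64(0.46745397902120633), np.float64(-0.33054570657947935), np.float64(0.9074438883743144), np.float64(0.34807090031507576))
red (np.float64(0.6080270625644241), np.float64(0.17819673265034247), np.float64(-0.4203991000341169), np.float64(1.8483321205243701))
```

Request:
{"fn": "play_rows", "kwargs": {"translation": [[-0.92,0.2,0],[-0.92,0.2,0],[-0.92,0.2,0],[-0.92,0.2,0],[-0.92,0.2,0],[-0.92,0.2,0],[-0.92,0.2,0],[-0.92,0.2,0]], "twist": [[0,0,0],[0,0,0],[0,0,0],[0,0,0],[0,0,0],[0,0,0],[0,0,0],[0,0,0]], "gripper": [0.5,0.5,0.5,0.5,0.5,0.5,0.5,0.5]}}

```text
time: 26.5
tool_pos: [0.5259, -0.1106, 0.354]
ee_rot: [-3.137, 0.001, 1.093]
wrist_force: [0.9, -0.5, -0.2]
width: 0.0705
finger_force: 0.0
```

Request:
{"fn": "play_rows", "kwargs": {"translation": [[-0.93,0.2,0],[-0.93,0.2,0],[-0.93,0.2,0],[-0.93,0.2,0],[-0.93,0.2,0],[-0.93,0.2,0],[0,0,0],[0,0,0]], "twist": [[0,0,0],[0,0,0],[0,0,0],[0,0,0],[0,0,0],[0,0,0],[0,0,0],[0,0,0]], "gripper": [0.5,0.5,0.5,0.5,0.5,0.5,0.5,0.5]}}

```text
time: 27.3
tool_pos: [0.4663, -0.3301, 0.354]
ee_rot: [-3.137, -0.002, 1.091]
wrist_force: [0.7, 0.4, -0.1]
width: 0.0703
finger_force: 0.0
```

Request:
{"fn": "play_rows", "kwargs": {"translation": [[0,0,0],[0,0,0],[0,0,0],[0,0,0]], "twist": [[0,0,1],[0,0,1],[0,0,1],[0,0,0.9]], "gripper": [0.5,0.5,0.5,0.5]}}

```text
time: 27.7
tool_pos: [0.4673, -0.3279, 0.3552]
ee_rot: [-3.139, -0.0, 0.701]
wrist_force: [0.5, 0.4, 0.4]
width: 0.0704
finger_force: 0.0
```

```bash
python3 - <<'E'
from h import *
st(); ims={}
for n in("scene","top"):
    im=robot.snapshot(n)[:,:,::-1].copy(); ims[n]=im; cv2.imwrite(f"pics/{n}4.png",im); print(n,spot("cart_red",n),spot("cart_blue",n))
t=cv2.imread("pics/top3.png"); a=rect(t,"top",.467,-.3295,.016,N=400)
w=((a.min(2)>150)).astype(np.uint8); k,l,s,ce=cv2.connectedComponentsWithStats(w)
for i in range(1,k): print(s[i,4],cv2.minAreaRect(np.argwhere(l==i)[:,::-1].astype(np.float32)))
s4=ims["scene"]; cv2.imwrite("pics/v4.png",cv2.resize(s4[200:310,205:400],(780,440),interpolation=3))
E
```

```text
t 27.7 p [ 0.4673 -0.3279  0.3552] R [-3.1392e+00 -3.0000e-04  7.0110e-01] F [0.5 0.4 0.4] w 0.0704 ff 0.0
scene [(0.95, [0.6013, 0.183, 0.0096]), (0.73, [0.321, -0.2134, -0.0003]), (0.73, [0.6074, 0.1027, 0.0602]), (0.63, [0.607, 0.018, 0.0049]), (0.56, [0.2502, -0.2877, 0.0034])] [(0.63, [0.4639, -0.3255, -0.0026]), (0.47, [0.3067, -0.3792, -0.0024])]
top [(0.7, [0.3194, -0.2161, -0.0021]), (0.59, [0.6073, 0.1814, 0.0092])] [(0.74, [0.4686, -0.3295, 0.0009]), (0.53, [0.6049, 0.1009, 0.0586])]
```

View pics/v4.png

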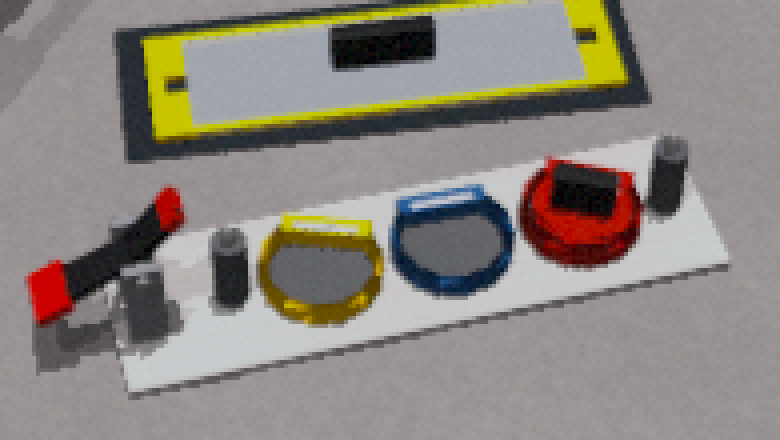

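The red cartridge is home in the red socket. Now grasp the blue one.

Request:
{"fn": "play_rows", "kwargs": {"translation": [[0,0,0.9],[0,0,0.9],[0,0,0.8],[0,0,0.5],[0,0,0.27],[0,0,0],[0,0,0],[0,0,0]], "twist": [[0,0,0],[0,0,0],[0,0,0],[0,0,0],[0,0,0],[0,0,0],[0,0,0],[0,0,0]], "gripper": [0.5,0.5,0.5,0.5,0.5,0.5,-1,-1]}}

```text
time: 28.8
tool_pos: [0.4674, -0.33, 0.2234]
ee_rot: [3.138, -0.001, 0.703]
wrist_force: [0.4, -0.3, -0.3]
width: 0.0576
finger_force: 0.0
```

Request:
{"fn": "play_rows", "kwargs": {"translation": [[0,0,0],[0,0,0],[0,0,0],[0,0,0]], "twist": [[0,0,0],[0,0,0],[0,0,0],[0,0,0]], "gripper": [-1,-1,-1,-1]}}

```text
time: 29.2
tool_pos: [0.4669, -0.3296, 0.2224]
ee_rot: [3.141, -0.0, 0.703]
wrist_force: [-0.7, 1.2, 5.0]
width: 0.0399
finger_force: 30.0
```

Request:
{"fn": "play_rows", "kwargs": {"translation": [[0,0,0],[0,0,0],[0,0,0],[0,0,0]], "twist": [[0,0,0],[0,0,0],[0,0,0],[0,0,0]], "gripper": [0.4,0.4,0.4,0.4]}}

```text
time: 29.6
tool_pos: [0.4667, -0.3296, 0.221]
ee_rot: [-3.141, 0.0, 0.703]
wrist_force: [-0.6, 0.0, -0.4]
width: 0.0652
finger_force: 0.0
```

Request:
{"fn": "play_rows", "kwargs": {"translation": [[0,0,0],[0,0,0],[0,0,0],[0,0,0],[0,0,0],[0,0,0],[0,0,0],[0,0,0]], "twist": [[0,0,-1],[0,0,-1],[0,0,-1],[0,0,-1],[0,0,-1],[0,0,-1],[0,0,-1],[0,0,-1]], "gripper": [0.4,0.4,0.4,0.4,0.4,0.4,0.4,0.4]}}

```text
time: 30.4
tool_pos: [0.4668, -0.3296, 0.2212]
ee_rot: [-3.141, -0.0, 1.507]
wrist_force: [-0.3, 0.3, -0.1]
width: 0.0658
finger_force: 0.0
```

Request:
{"fn": "play_rows", "kwargs": {"translation": [[0,0,0],[0,0,0],[0,0,0],[0,0,0],[0,0,0],[0,0,0],[0,0,0],[0,0,0]], "twist": [[0,0,-1],[0,0,-1],[0,0,-1],[0,0,-1],[0,0,-1],[0,0,-1],[0,0,-1],[0,0,-0.7]], "gripper": [0.4,0.4,0.4,0.4,0.4,0.4,0.4,0.4]}}

```text
time: 31.2
tool_pos: [0.4668, -0.3296, 0.2212]
ee_rot: [3.142, -0.0, 2.276]
wrist_force: [-1.2, -0.8, -0.6]
width: 0.0661
finger_force: 0.0
```

Request:
{"fn": "play_rows", "kwargs": {"translation": [[0,0,0],[0,0,0],[0,0,0],[0,0,0],[0,0,0],[0,0,0],[0,0,0]], "twist": [[0,0,0],[0,0,0],[0,0,0],[0,0,0],[0,0,0],[0,0,0],[0,0,0]], "gripper": [-1,-1,-1,-1,-1,-1,-1]}}

```text
time: 31.9
tool_pos: [0.4669, -0.3296, 0.2215]
ee_rot: [3.141, 0.0, 2.273]
wrist_force: [0.3, 0.1, -0.4]
width: 0.014
finger_force: 30.0
```

Request:
{"fn": "play_rows", "kwargs": {"translation": [[0,0,-0.4],[0,0,-0.8],[0,0,-0.8],[0,0,-0.8],[0,0,-0.4],[0,0,0],[0,0,0],[0,0,0]], "twist": [[0,0,0],[0,0,0],[0,0,0],[0,0,0],[0,0,0],[0,0,1],[0,0,1],[0,0,1]], "gripper": [-1,-1,-1,-1,-1,-1,-1,-1]}}

```text
time: 32.7
tool_pos: [0.4667, -0.3295, 0.3489]
ee_rot: [-3.141, -0.001, 1.969]
wrist_force: [0.7, 0.3, -1.7]
width: 0.0135
finger_force: 30.0
```

Request:
{"fn": "play_rows", "kwargs": {"translation": [[0,0,0],[0,0,0],[0,0,0],[0,0,0],[0,0,0]], "twist": [[0,0,1],[0,0,1],[0,0,1],[0,0,1],[0,0,0.1]], "gripper": [-1,-1,-1,-1,-1]}}

```text
time: 33.2
tool_pos: [0.4667, -0.3295, 0.3486]
ee_rot: [-3.14, -0.001, 1.562]
wrist_force: [-0.3, -0.3, -2.2]
width: 0.0137
finger_force: 30.0
```

Request:
{"fn": "play_rows", "kwargs": {"translation": [[0.45,0.14,0],[0.89,0.286,0],[0.89,0.286,0],[0.89,0.286,0],[0.89,0.286,0],[0.89,0.286,0],[0.89,0.286,0],[0.89,0.286,0]], "twist": [[0,0,0],[0,0,0],[0,0,0],[0,0,0],[0,0,0],[0,0,0],[0,0,0],[0,0,0]], "gripper": [-1,-1,-1,-1,-1,-1,-1,-1]}}

```text
time: 34.0
tool_pos: [0.5548, -0.0615, 0.3491]
ee_rot: [-3.141, -0.0, 1.565]
wrist_force: [-0.2, 0.1, -1.9]
width: 0.014
finger_force: 30.0
```

Request:
{"fn": "play_rows", "kwargs": {"translation": [[0.89,0.286,0],[0.89,0.286,0],[0.89,0.286,0],[0.89,0.286,0],[0.45,0.15,0],[0,0,0],[0,0,0]], "twist": [[0,0,0],[0,0,0],[0,0,0],[0,0,0],[0,0,0],[0,0,0],[0,0,0]], "gripper": [-1,-1,-1,-1,-1,-1,-1]}}

```text
time: 34.7
tool_pos: [0.6076, 0.0964, 0.349]
ee_rot: [-3.14, 0.001, 1.564]
wrist_force: [-0.0, 0.1, -1.5]
width: 0.0138
finger_force: 30.0
```

Request:
{"fn": "play_rows", "kwargs": {"translation": [[0,0,0.5],[0,0,0.7],[0,0,0.7],[0,0,0.4],[0,0,0.15],[0,0,0],[0,0,0]], "twist": [[0,0,0],[0,0,0],[0,0,0],[0,0,0],[0,0,0],[0,0,0],[0,0,0]], "gripper": [-1,-1,-1,-1,-1,-1,-1]}}

```text
time: 35.4
tool_pos: [0.6081, 0.0961, 0.2529]
ee_rot: [3.139, -0.0, 1.562]
wrist_force: [0.5, 0.5, -2.2]
width: 0.0138
finger_force: 30.0
```

Request:
{"fn": "play_rows", "kwargs": {"translation": [[0,0,0.1],[0,0,0.1],[0,0,0.05],[0,0,0]], "twist": [[0,0,0],[0,0,0],[0,0,0],[0,0,0]], "gripper": [-1,-1,-1,-1]}}

```text
time: 35.8
tool_pos: [0.6075, 0.097, 0.2411]
ee_rot: [-3.141, 0.0, 1.563]
wrist_force: [0.1, 0.1, -2.9]
width: 0.0136
finger_force: 30.0
```

Request:
{"fn": "play_rows", "kwargs": {"translation": [[0,0,0.05],[0,0,0.05],[0,0,0.05],[0,0,0]], "twist": [[0,0,0],[0,0,0],[0,0,0],[0,0,0]], "gripper": [-1,-1,-1,-1]}}

```text
time: 36.2
tool_pos: [0.6075, 0.097, 0.2348]
ee_rot: [-3.141, -0.0, 1.563]
wrist_force: [-0.6, -0.0, -1.5]
width: 0.0141
finger_force: 30.0
```

Request:
{"fn": "play_rows", "kwargs": {"translation": [[0,0,0.05],[0,0,0.05],[0,0,0.03],[0,0,0]], "twist": [[0,0,0],[0,0,0],[0,0,0],[0,0,0]], "gripper": [-1,-1,-1,-1]}}

```text
time: 36.6
tool_pos: [0.6075, 0.0969, 0.2296]
ee_rot: [-3.141, -0.0, 1.563]
wrist_force: [-1.9, 0.2, -3.0]
width: 0.014
finger_force: 30.0
```

Request:
{"fn": "play_rows", "kwargs": {"translation": [[0,0,0.02],[0,0,0],[0,0,0],[0,0,0],[0,0,-0.4],[0,0,-0.8],[0,0,-1],[0,0,-1]], "twist": [[0,0,0],[0,0,0],[0,0,0],[0,0,0],[0,0,0],[0,0,0],[0,0,0],[0,0,0]], "gripper": [-1,-0.1,-0.1,-0.1,-0.1,-0.1,-0.1,-0.1]}}

```text
time: 37.4
tool_pos: [0.6075, 0.0968, 0.3601]
ee_rot: [3.14, -0.0, 1.563]
wrist_force: [0.7, 0.0, -0.2]
width: 0.0423
finger_force: 0.0
```

Request:
{"fn": "play_rows", "kwargs": {"translation": [[-0.03,-0.83,0],[-0.03,-0.83,0],[-0.03,-0.83,0],[-0.03,-0.83,0],[-0.03,-0.85,0],[0,0,0],[0,0,0]], "twist": [[0,0,0],[0,0,0],[0,0,0],[0,0,0],[0,0,0],[0,0,0.7],[0,0,0]], "gripper": [0,0,0,0,0,0,0]}}

```text
time: 38.1
tool_pos: [0.44, 0.0922, 0.3593]
ee_rot: [3.138, -0.001, 1.493]
wrist_force: [-0.3, -0.8, 0.3]
width: 0.047
finger_force: 0.0
```

```bash
python3 - <<'E'
from h import *
st(); ims={}
for n in("scene","top"):
    im=robot.snapshot(n)[:,:,::-1].copy(); ims[n]=im; cv2.imwrite(f"pics/{n}5.png",im); print(n,spot("cart_red",n),spot("cart_blue",n),spot("guard",n),spot("cart_yellow",n),spot("latch_nose",n))
s4=ims["scene"]; cv2.imwrite("pics/v5.png",cv2.resize(s4[190:310,205:400],(780,480),interpolation=3))
E
```

```text
t 38.1 p [0.44   0.0922 0.3593] R [ 3.1379e+00 -6.0000e-04  1.4930e+00] F [-0.3 -0.8  0.3] w 0.047 ff 0.0
scene [(0.88, [0.2519, -0.2895, -0.0009]), (0.62, [0.6035, 0.1854, 0.0105]), (0.56, [0.3214, -0.2161, -0.0014])] [(0.66, [0.6055, 0.0956, 0.0065]), (0.66, [0.363, 0.4698, -0.0037]), (0.65, [0.3047, -0.3796, -0.0001])] [(0.63, [0.4391, 0.0935, 0.0019])] [] [(0.93, [0.6102, -0.0704, 0.1084]), (0.37, [0.6018, 0.0928, 0.0027])]
top [(0.79, [0.2505, -0.2897, -0.0051]), (0.5, [0.6048, 0.1794, 0.0073]), (0.48, [0.2598, 0.2655, -0.0018])] [(0.79, [0.3072, -0.3802, 0.0003]), (0.54, [0.6095, 0.0929, 0.0043]), (0.54, [0.5924, 0.4151, 0.0006])] [(0.71, [0.4407, 0.0922, 0.0021]), (0.47, [0.6082, 0.02, 0.0051])] [] [(0.79, [0.613, -0.0736, 0.1096])]
```

View pics/v5.png

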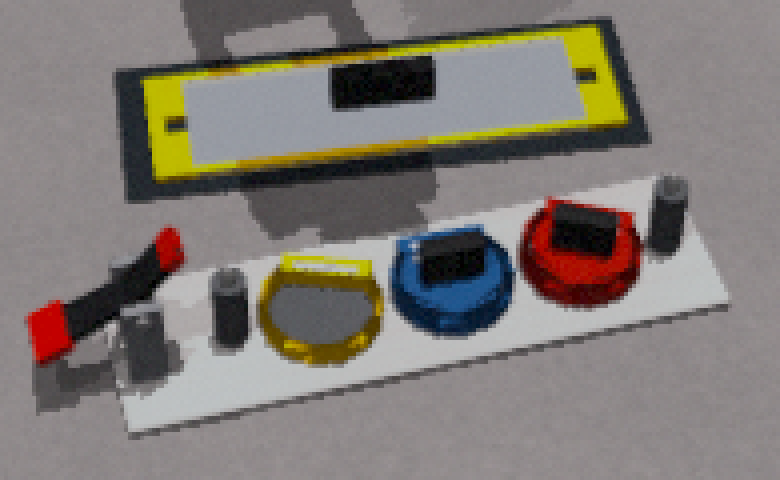

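Both cartridges are home, and no yellow cartridge shows in any view. Fetching the guard.

Request:
{"fn": "play_rows", "kwargs": {"translation": [[0,0,0.9],[0,0,0.9],[0,0,0.9],[0,0,0.6],[0,0,0.3],[0,0,0.03],[0,0,0],[0,0,0]], "twist": [[0,0,0],[0,0,0],[0,0,0],[0,0,0],[0,0,0],[0,0,0],[0,0,0],[0,0,0]], "gripper": [0,0,0,0,0,0,0,-1]}}

```text
time: 39.5
tool_pos: [0.4417, 0.0923, 0.214]
ee_rot: [3.138, -0.001, 1.493]
wrist_force: [0.8, 0.1, -0.4]
width: 0.0417
finger_force: 0.0
```

Request:
{"fn": "play_rows", "kwargs": {"translation": [[0,0,0],[0,0,0],[0,0,0],[0,0,0]], "twist": [[0,0,0],[0,0,0],[0,0,0],[0,0,0]], "gripper": [-1,-1,-1,-1]}}

```text
time: 39.9
tool_pos: [0.4409, 0.0922, 0.2127]
ee_rot: [3.141, -0.0, 1.493]
wrist_force: [-1.0, 0.5, 2.1]
width: 0.0138
finger_force: 30.0
```

Request:
{"fn": "play_rows", "kwargs": {"translation": [[0,0,-0.3],[0,0,-0.7],[0,0,-0.8],[0,0,-0.8],[0,0,-0.6],[0,0,0],[0,0.4,0],[0,0.75,0]], "twist": [[0,0,0],[0,0,0],[0,0,0],[0,0,0],[0,0,0],[0,0,-1],[0,0,0],[0,0,0]], "gripper": [-1,-1,-1,-1,-1,-1,-1,-1]}}

```text
time: 40.7
tool_pos: [0.4861, 0.0934, 0.3413]
ee_rot: [3.141, -0.0, 1.593]
wrist_force: [-0.1, -0.4, -1.6]
width: 0.0136
finger_force: 30.0
```

Request:
{"fn": "play_rows", "kwargs": {"translation": [[0,0.75,0],[0,0.75,0],[0,0.75,0],[0,0.75,0],[0,0,0],[0,0,0]], "twist": [[0,0,0],[0,0,0],[0,0,0],[0,0,0],[0,0,0],[0,0,0]], "gripper": [-1,-1,-1,-1,-1,-1]}}

```text
time: 41.3
tool_pos: [0.6069, 0.0958, 0.3396]
ee_rot: [-3.139, -0.0, 1.593]
wrist_force: [-0.4, -0.5, -1.7]
width: 0.014
finger_force: 30.0
```

Request:
{"fn": "play_rows", "kwargs": {"translation": [[0,0,0.3],[0,0,0.5],[0,0,0.35],[0,0,0.1],[0,0,0],[0,0,0]], "twist": [[0,0,0],[0,0,0],[0,0,0],[0,0,0],[0,0,0],[0,0,0]], "gripper": [-1,-1,-1,-1,-1,-1]}}

```text
time: 41.9
tool_pos: [0.6068, 0.0959, 0.291]
ee_rot: [3.14, -0.0, 1.593]
wrist_force: [0.1, -0.3, -2.1]
width: 0.0134
finger_force: 30.0
```

```bash
python3 - <<'E'
from h import *
o=st(); z=o["tool_pos"][2]-.2697+.066
im=robot.snapshot("scene")[:,:,::-1].copy()
g=cv2.inRange(cv2.cvtColor(im,cv2.COLOR_BGR2HSV),(22,150,120),(36,255,255))
k,l,s,_=cv2.connectedComponentsWithStats(g); i=1+np.argmax(s[1:,4])
print(cv2.minAreaRect(back("scene",np.argwhere(l==i)[:,::-1].astype(float),z)[:,:2].astype(np.float32)*1000))
cv2.imwrite("pics/v6.png",cv2.resize(im[190:310,205:400],(780,480),interpolation=3))
E
```

```text
t 41.9 p [0.6068 0.0959 0.291 ] R [ 3.1404e+00 -1.0000e-04  1.5928e+00] F [ 0.1 -0.3 -2.1] w 0.0134 ff 30.0
((610.5770874023438, 15.870475769042969), (91.69985961914062, 160.1727752685547), 1.2809321880340576)
```

View pics/v6.png

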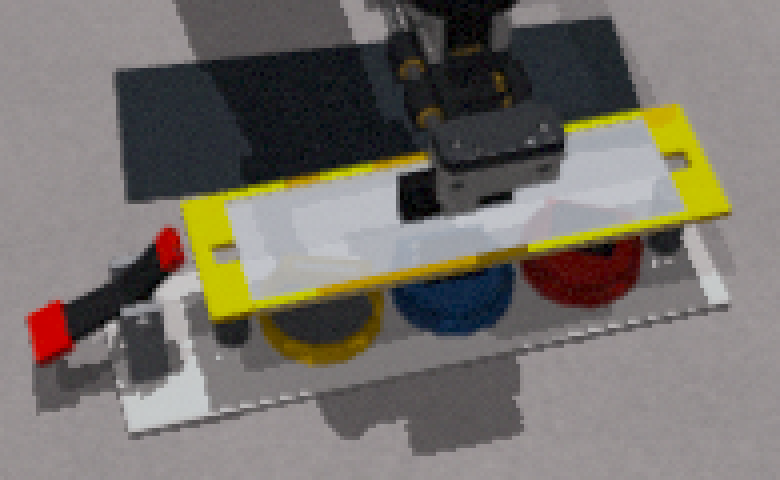

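The guard hovers aligned over the pins: its -y end is at -64.2 mm, against -64.0 originally. Lowering.

Request:
{"fn": "play_rows", "kwargs": {"translation": [[0,0,0.1],[0,0,0.1],[0,0,0.1],[0,0,0]], "twist": [[0,0,0],[0,0,0],[0,0,0],[0,0,0]], "gripper": [-1,-1,-1,-1]}}

```text
time: 42.35
tool_pos: [0.6065, 0.0959, 0.2772]
ee_rot: [-3.14, 0.0, 1.593]
wrist_force: [-0.4, 0.2, -2.5]
width: 0.0135
finger_force: 30.0
```

Request:
{"fn": "play_rows", "kwargs": {"translation": [[0,0,0.1],[0,0,0.05],[0,0,0]], "twist": [[0,0,0],[0,0,0],[0,0,0]], "gripper": [-1,-1,-1]}}

```text
time: 42.65
tool_pos: [0.6067, 0.0959, 0.2717]
ee_rot: [-3.141, -0.0, 1.593]
wrist_force: [0.7, -0.2, -2.0]
width: 0.0138
finger_force: 30.0
```

Request:
{"fn": "play_rows", "kwargs": {"translation": [[0,0,0.04],[0,0,0],[0,0,0],[0,0,0],[0,0,0],[0,0,-0.5],[0,0,-1],[0,0,-1]], "twist": [[0,0,0],[0,0,0],[0,0,0],[0,0,0],[0,0,0],[0,0,0],[0,0,0],[0,0,0]], "gripper": [-1,-1,0,0,0,0,0,0]}}

```text
time: 43.45
tool_pos: [0.6065, 0.0959, 0.3711]
ee_rot: [-3.14, -0.0, 1.593]
wrist_force: [-0.1, 0.5, 0.5]
width: 0.0468
finger_force: 0.0
```

Request:
{"fn": "play_rows", "kwargs": {"translation": [[0,0,-1],[-0.5,0,0],[-1,0,0],[-1,0,0],[-1,0,0],[-0.7,0,0],[0,0,0],[0,0,0]], "twist": [[0,0,0],[0,0,0],[0,0,0],[0,0,0],[0,0,0],[0,0,0],[0,0,0],[0,0,0]], "gripper": [0,-1,-1,-1,-1,-1,-1,-1]}}

```text
time: 44.25
tool_pos: [0.6104, -0.0725, 0.4109]
ee_rot: [3.141, -0.001, 1.592]
wrist_force: [0.9, 0.1, 0.3]
width: 0.0005
finger_force: 0.0
```

```bash
python3 - <<'E'
from h import *
o=st()
for n in ("scene","top"):
    im=robot.snapshot(n)[:,:,::-1].copy(); print(spot("guard",n),spot("latch_nose",n),spot("latch_pivot",n))
    if n=="scene":
        cv2.imwrite("pics/v7.png",cv2.resize(im[190:310,205:400],(780,480),interpolation=3))
        g=cv2.inRange(cv2.cvtColor(im,cv2.COLOR_BGR2HSV),(22,150,120),(36,255,255))
        k,l,s,_=cv2.connectedComponentsWithStats(g); i=1+np.argmax(s[1:,4])
        print(cv2.minAreaRect(back("scene",np.argwhere(l==i)[:,::-1].astype(float),.066)[:,:2].astype(np.float32)*1000))
E
```

```text
t 44.25 p [ 0.6104 -0.0725  0.4109] R [ 3.1411e+00 -7.0000e-04  1.5916e+00] F [0.9 0.1 0.3] w 0.0005 ff 0.0
[(0.66, [0.604, 0.1809, 0.0077]), (0.62, [0.606, 0.0997, 0.0571])] [(0.65, [0.6083, -0.0712, 0.1082]), (0.6, [0.6065, 0.1828, 0.0081])] [(0.9, [0.6123, -0.0994, 0.07])]
((608.60546875, 93.7000503540039), (91.9145278930664, 315.95550537109375), 1.194611668586731)
[(0.92, [0.6039, 0.0972, 0.0583])] [] []
```

View pics/v7.png

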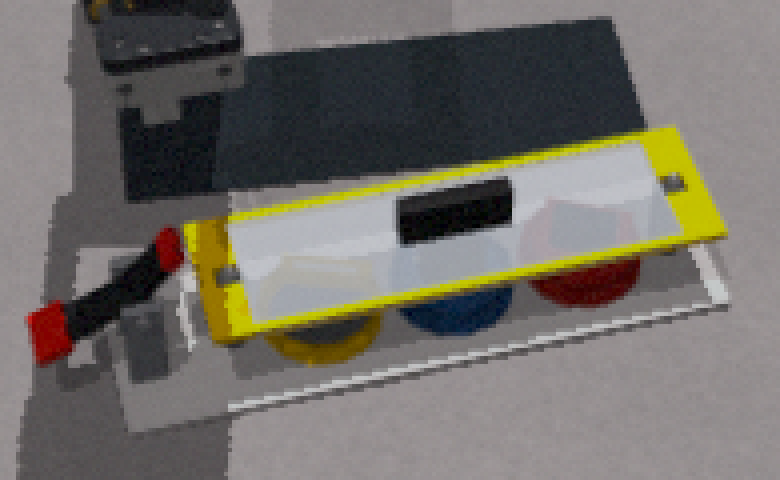

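Request:
{"fn": "play_rows", "kwargs": {"translation": [[-0.02,0.04,0.5],[0,0,0.7],[0,0,0.7],[0,0,0.4],[0,0,0],[0,0,0.2],[0,0,0.2],[0,0,0]], "twist": [[0,0,0],[0,0,0],[0,0,0],[0,0,0],[0,0,0],[0,0,0],[0,0,0],[0,0,0]], "gripper": [-1,-1,-1,-1,-1,-1,-1,-1]}}

```text
time: 45.45
tool_pos: [0.6126, -0.0721, 0.3046]
ee_rot: [3.138, -0.002, 1.593]
wrist_force: [0.2, 1.4, 2.3]
width: 0.0005
finger_force: 1.4
```

Request:
{"fn": "play_rows", "kwargs": {"translation": [[0,0,0.15],[0,0,0.15],[0,0,0.12],[0,0,0]], "twist": [[0,0,0],[0,0,0],[0,0,0],[0,0,0]], "gripper": [-1,-1,-1,-1]}}

```text
time: 45.85
tool_pos: [0.613, -0.0718, 0.2895]
ee_rot: [3.134, -0.0, 1.594]
wrist_force: [-0.1, 0.3, 5.5]
width: 0.0003
finger_force: 2.4
```

Request:
{"fn": "play_rows", "kwargs": {"translation": [[0,0,0.1],[0,0,0.1],[0,0,0.1],[0,0,0]], "twist": [[0,0,0],[0,0,0],[0,0,0],[0,0,0]], "gripper": [-1,-1,-1,-1]}}

```text
time: 46.25
tool_pos: [0.6131, -0.0719, 0.2765]
ee_rot: [3.135, -0.002, 1.594]
wrist_force: [0.1, 2.5, 4.2]
width: 0.0003
finger_force: 1.9
```

Request:
{"fn": "play_rows", "kwargs": {"translation": [[0,0,0.05],[0,0,0.05],[0,0,0]], "twist": [[0,0,0],[0,0,0],[0,0,0]], "gripper": [-1,-1,-1]}}

```text
time: 46.55
tool_pos: [0.613, -0.0717, 0.2748]
ee_rot: [3.135, -0.002, 1.594]
wrist_force: [-2.1, 4.7, 13.2]
width: 0.0007
finger_force: 6.3
```

Request:
{"fn": "play_rows", "kwargs": {"translation": [[0,0,0.03],[0,0,0],[0,0,-0.5],[0,0,-1],[0,0,-1],[0,0,-1],[-1,-0.5,0],[-1,-0.5,0]], "twist": [[0,0,0],[0,0,0],[0,0,0],[0,0,0],[0,0,0],[0,0,0],[0,0,0],[0,0,0]], "gripper": [-1,-1,-1,-1,-1,-1,-1,-1]}}

```text
time: 47.35
tool_pos: [0.5739, -0.1537, 0.4116]
ee_rot: [3.136, 0.003, 1.596]
wrist_force: [0.3, -0.0, -0.7]
width: 0.0004
finger_force: 0.0
```

Request:
{"fn": "play_rows", "kwargs": {"translation": [[-1,-0.5,0],[-1,-0.5,0],[0,0,0],[0,0,0],[0,0,0]], "twist": [[0,0,0],[0,0,0],[0,0,0],[0,0,0],[0,0,0]], "gripper": [-1,-1,-1,-1,-1]}}

```text
time: 47.85
tool_pos: [0.536, -0.2339, 0.4089]
ee_rot: [3.141, -0.0, 1.594]
wrist_force: [0.5, 0.0, 0.3]
width: 0.0002
finger_force: 0.0
```

```bash
python3 - <<'E'
from h import *
o=st()
for n in ("scene","top"):
    im=robot.snapshot(n)[:,:,::-1].copy(); print(spot("guard",n),spot("latch_nose",n),spot("latch_tab",n))
    if n=="scene":
        cv2.imwrite("pics/v8.png",cv2.resize(im[190:310,205:400],(780,480),interpolation=3))
        g=cv2.inRange(cv2.cvtColor(im,cv2.COLOR_BGR2HSV),(22,150,120),(36,255,255))
        k,l,s,_=cv2.connectedComponentsWithStats(g); i=1+np.argmax(s[1:,4])
        print(cv2.minAreaRect(back("scene",np.argwhere(l==i)[:,::-1].astype(float),.066)[:,:2].astype(np.float32)*1000))
E
```

```text
t 47.85 p [ 0.536  -0.2339  0.4089] R [ 3.1409e+00 -3.0000e-04  1.5936e+00] F [0.5 0.  0.3] w 0.0002 ff 0.0
[(0.97, [0.6049, 0.0989, 0.0614])] [(0.88, [0.6113, -0.0494, 0.0772]), (0.19, [0.6056, 0.0945, -0.0057])] [(0.86, [0.607, -0.1503, 0.0925]), (0.32, [0.608, 0.1831, 0.0088])]
((608.6676025390625, 93.71527862548828), (92.2681884765625, 316.06719970703125), 1.1002238988876343)
[(0.69, [0.6064, 0.0963, 0.0611])] [(0.85, [0.6109, -0.0496, 0.0766])] [(0.82, [0.6081, -0.1469, 0.0978])]
```

View pics/v8.png

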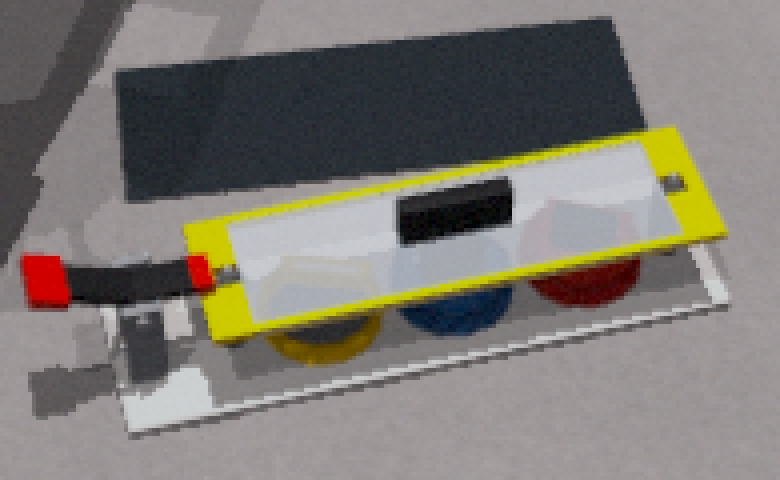

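The nose lies flat over the guard's end (z about 0.077) and the guard is seated; handing in.

```bash
python3 -c "
from bench import robot
print(robot.close_job())"
```

```text
the job is handed in; nothing more can be done
None
```

I handed the job in at about 48 s. The red and blue cartridges are home in their sockets, the guard is back on both pins and the latch nose is down flat. No yellow cartridge showed in any view, so that socket stays empty. The hand-in call returned no verdict.

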